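# Change the reagent cartridges in a clamp carrier

### The arm

A 6-joint arm with a two-finger parallel gripper is mounted at the origin on the work surface. World frame = base frame: x ahead of the robot, y to its left, z up, the work surface at z = 0. Lengths are in m, angles in rad, forces in N, time in s.
With the tool pointing down it reaches from about 0.375 to 0.9 m from the base axis. Payload 3.1 kg.
Tool frame: the origin (TCP) lies on the centre line of the jaws, within the pads' length; the fingertips stand 19 mm ahead of it and the grasp point (between the pads) is the TCP; z points along the fingers, y is the line along which they close (so a half turn about z gives the same grasp; the last joint's range is limited). The gripper opens to 85 mm and grips with 20 to 120 N. Pads are 22 mm wide; open, the fingers measure 114 mm over their backs; the gripper's body (76 mm by 85 mm) begins 54 mm behind the grasp point. The pads swing forward as they close: fully open they stand 13 mm farther back than shut.
Start: joints at [-1.431, 0.527, 1.433, -0, 1.181, -0.178], TCP at [0.196, -0.593, 0.229] pointing down, gripper open.
Joint ranges: [-3.08, 3.08], [-0.75, 2.2], [0.22, 2.44], [-1.43, 4.57], [0, 2.65], [-2.85, 2.85]. Speed limits (rad/s): [2.79, 2.79, 3.14, 3.14, 3.14, 3.14].

### API

Orientations are given as a unit quaternion [x, y, z, w].
In Python, from station import manip, cams, sign_off gives the robot as it stands.
- The arm moves only by the tool carry_out, never from a script. Its argument "targets" is a list that holds one entry, the list of rows, each a list of 7 numbers: the shift along the tool's x, y, z in cm, then the turn, a rotation vector about the tool's x, y, z in degrees, then the finger opening in cm, from 0 to 8.54. A call has 1 to 12 rows; each row is the pose to reach, as a shift and turn from the pose commanded when the call began, along the tool's axes at that moment; what a row does not reach only later rows make up. A row lasts 1/12 s, in which the tool goes at most 41.7 mm and 7.16 degrees, less where a joint would pass 70% of its speed; a pose out of reach is approached as far as the arm can. A call with a gripper value outside its range is refused whole. The fingers move at their own pace and stop on an object; "force" is the grip in N (left out, the last holds). Time passes only in rows, so rows that repeat a pose let the fingers close. It gives the time, the measured TCP pose, the force, the opening and the grip force at its end, in the units of the state.
- manip.sense(): the state, without advancing time (a new reading comes with each control period).
- cams.snapshot(name): name is "scene" or "top" or "wrist"; returns the picture (384x512x3 uint8, red, green, blue); there is no depth.
- cams.camera_info(name): a dict with "K" (3x3 intrinsics, pixels), "T" (4x4, takes a point from camera to world coordinates). Camera axes: x right, y down, z forward; pixel columns grow to the right and rows downward; lengths in m; the calibration is good to about 2 mm. A picture is of the moment at which its call begins: read the wrist's pose just before it. camera_info takes no time and is no camera call; for the wrist camera it gives the pose at the moment of the call.
- sign_off(): hands the job in; it is judged then, once.
The state is a dict: "t": time; "q": joint angles; "qd": joint speeds; "tau": joint torques, N m; "tcp_pos": TCP position; "tool_rot": TCP orientation; "force": force on the tool from outside, world axes, zero at the start; "ft_torque": the same for the moment, N m; "finger_gap": opening from 0.0 (shut) to 1.0 (fully open); "gripper_force": force on a finger pad.
Only numpy, scipy, OpenCV 4.12 (cv2) and the standard library are available. Lean on these libraries where they do the work, as an engineer would, in place of code of your own. Each camera call takes 0.05 s, during which the arm holds its last target. There are 200 camera calls.

### The job

Throw the carrier's lever back to its open (green) notch, put the two used cartridges (orange tops) in the yellow waste bin, and stand every fresh cartridge (blue top) upright in the carrier's channel, side by side across it. Then throw the lever into the notch whose dots equal the number of fresh cartridges, so that the clamp bar closes the row up against the fixed stop, and leave the other things on the bench alone.

Things in the scene. Friction and masses are not known exactly. Their poses are not given: they have to be found in the camera images.
- carrier: Clamp carrier, fixed: steel plate 190 x 246 mm with an open-topped channel along its y axis and a lever on its +x side. Origin at bench height on the channel's centre line. Channel floor 8 mm up; 112 mm wide inside (x -56 to +56 mm); side walls 36 mm high. It runs from a fixed stop at y = -105 mm (60 mm high) to the clamp bar. Cartridges stand side by side, long axis across it.
- stop (a point): Middle of the foot of the fixed stop's inner face, on the channel floor; axes as the carrier's (y runs along the channel from the stop towards the clamp bar).
- bar_face (a point): Middle of the face (towards the stop) of the yellow clamp bar, 104 mm wide, 56 mm high over the bench, 14 mm thick. The lever drives it: clear length between stop and bar = 204 mm - 100 mm per rad of lever angle, so 164, 124, 84 mm in the 4, 3, 2 dot notches: 4 mm more than that many cartridges. Closing sweeps the cartridges together against the stop.
- lever (a joint): Clamp lever angle, rad. 0 = open notch (green mark), leaning 0.6 rad from upright towards the carrier's +y; grows as the ball goes over towards -y. Notches with 4, 3, 2 black dots (dots on the white quadrant, on the notch's +y side) at 0.4, 0.8, 1.2, within 0.08; travel ends at 0 and 1.3. Stiff hinge (0.25 N m): stays where left, no click. Starts at 0.9 to 1.1.
- lever_tip (a point): Centre of the lever's red ball, 30 mm diameter, 120 mm from the hinge, which runs along the carrier's x axis through (95, 0, 50) mm of its frame; ball centre 149 to 170 mm above the bench. Free on all sides: it can be pinched from above with the fingers closing along the carrier's x, or pushed.
- bin: Yellow open waste bin, fixed, 150 x 140 mm (x, y), 60 mm high, walls and floor 5 mm. Origin at the centre of its underside.
- fresh1: Fresh reagent cartridge, white with blue top: 100 x 40 mm, 55 mm high box (100 mm along its x), on top a grip fin 12 mm thick (along x), 34 mm wide (along y), 30 mm high, so 85 mm over all; both ends alike; 0.14 to 0.28 kg. Origin at the centre of the underside, z up. 2 to 4 of them are present, standing on the bench; None if absent.
- fresh2: Fresh reagent cartridge, white with blue top: 100 x 40 mm, 55 mm high box (100 mm along its x), on top a grip fin 12 mm thick (along x), 34 mm wide (along y), 30 mm high, so 85 mm over all; both ends alike; 0.14 to 0.28 kg. Origin at the centre of the underside, z up. 2 to 4 of them are present, standing on the bench; None if absent.
- fresh3: Fresh reagent cartridge, white with blue top: 100 x 40 mm, 55 mm high box (100 mm along its x), on top a grip fin 12 mm thick (along x), 34 mm wide (along y), 30 mm high, so 85 mm over all; both ends alike; 0.14 to 0.28 kg. Origin at the centre of the underside, z up. 2 to 4 of them are present, standing on the bench; None if absent.
- fresh4: Fresh reagent cartridge, white with blue top: 100 x 40 mm, 55 mm high box (100 mm along its x), on top a grip fin 12 mm thick (along x), 34 mm wide (along y), 30 mm high, so 85 mm over all; both ends alike; 0.14 to 0.28 kg. Origin at the centre of the underside, z up. 2 to 4 of them are present, standing on the bench; None if absent.
- used1: Used reagent cartridge, grey with orange top: 100 x 40 mm, 55 mm high box (100 mm along its x), on top a grip fin 12 mm thick (along x), 34 mm wide (along y), 30 mm high, so 85 mm over all; both ends alike; 0.14 to 0.28 kg. Origin at the centre of the underside, z up. Stands in the carrier channel at the start.
- used2: Used reagent cartridge, grey with orange top: 100 x 40 mm, 55 mm high box (100 mm along its x), on top a grip fin 12 mm thick (along x), 34 mm wide (along y), 30 mm high, so 85 mm over all; both ends alike; 0.14 to 0.28 kg. Origin at the centre of the underside, z up. Stands in the carrier channel at the start.
- bottle: Bystander: amber bottle, 60 mm diameter, 150 mm high. Origin at the centre of the underside.
- tipbox: Bystander: orange tip box with clear lid, 85 x 120 x 62 mm. Origin at the centre of the underside.
- beaker: Bystander: glass beaker, 70 mm diameter, 85 mm high. Origin at the centre of the underside.
- jar: Bystander: white jar, 56 mm diameter, 60 mm high. Origin at the centre of the underside.
- notepad: Bystander: paper notepad, 60 x 80 x 12 mm. Origin at the centre of the underside.
- rack: Bystander: blue tube rack, 70 x 120 mm, 55 mm high. Origin at the centre of the underside.
- wipes: Bystander: green wipes can, 70 mm diameter, 120 mm high. Origin at the centre of the underside.
Mind the look-alikes: they are no part of the job. What is shaped like the used1 but pink is not meant.

How it is judged:
By the outcome, as a careful person would: the job done as asked, in the order asked, and still so for the second after the job is handed in, with the robot touching nothing.
Of fresh1, fresh2, fresh3, fresh4 only 2 to 4 are there at a start; the rules pass over those that are not, and their reading is None.
At some moment in a run one of fresh1, fresh2, fresh3, fresh4, used1, used2 may be knocked a few centimetres aside while the robot is not near it.
Once in a run the grip may slacken for a moment while it holds something.
It also fails if it takes over 210 s, if anything falls off the work surface, if the arm or the gripper's body presses on something with over 40 N, if the wrist force passes 120 N, or if a joint passes its speed limit or range.

## Working session

There is one attempt and no reset: what is moved stays moved. The work goes in short steps, Python scripts to look and compute and a tool call to move; the robot and the scene stay as the last step left them, time stands still between calls to the robot, and variables do not carry over. Pictures are saved under pics/ and viewed, at most 14 in all, crops included, and the job is handed in when it is done.

Besides the shell and the picture viewer there is one more tool, called by a JSON object that holds its "name" and its "arguments", one argument or row to a line. carry_out: Moves the arm, as the interface text tells. Its arguments: {"type":"object","properties":{"targets":{"type":"array"},"force":{"type":"number"}},"required":["targets"]}

```bash
mkdir -p pics; ls; python3 - <<'E'
from station import manip,cams
import cv2,numpy as np
s=manip.sense();print({k:np.round(v,3) for k,v in s.items()})
for n in("scene","top"):
    im=cams.snapshot(n);cv2.imwrite(f"pics/{n}0.png",im[...,::-1]);i=cams.camera_info(n);print(n,np.round(i["K"],1).tolist(),np.round(i["T"],3).tolist())
E
```

```text
pics
{'t': np.float64(0.0), 'q': array([-1.431,  0.528,  1.434,  0.   ,  1.181, -0.178]), 'qd': array([-0.001, -0.001,  0.   ,  0.002, -0.003, -0.001]), 'tau': array([ 2.0000e-03, -4.4235e+01, -1.7803e+01, -0.0000e+00,  9.0000e-03,
       -0.0000e+00]), 'tcp_pos': array([ 0.196, -0.593,  0.228]), 'tool_rot': array([ 0.987,  0.159,  0.   , -0.001]), 'force': array([-0.165,  0.165,  0.294]), 'ft_torque': array([-0.007,  0.032, -0.053]), 'gripper_force': np.float64(0.0), 'finger_gap': np.float64(1.002)}
scene [[388.6, 0.0, 253.0], [0.0, 388.6, 198.8], [0.0, 0.0, 1.0]] [[-0.137, 0.581, -0.802, 1.534], [0.991, 0.068, -0.119, 0.155], [-0.014, -0.811, -0.585, 0.871], [0.0, 0.0, 0.0, 1.0]]
top [[475.3, 0.0, 258.7], [0.0, 475.3, 196.6], [0.0, 0.0, 1.0]] [[0.026, -0.985, 0.168, 0.239], [-1.0, -0.029, -0.011, -0.009], [0.016, -0.168, -0.986, 1.599], [0.0, 0.0, 0.0, 1.0]]
```

```bash
python3 - <<'E'
import cv2
for n in("scene","top"):
    cv2.imwrite(f"pics/{n}0b.png",cv2.resize(cv2.imread(f"pics/{n}0.png"),(800,600),interpolation=cv2.INTER_CUBIC))
E
```

```text
(no output)
```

View pics/top0b.png

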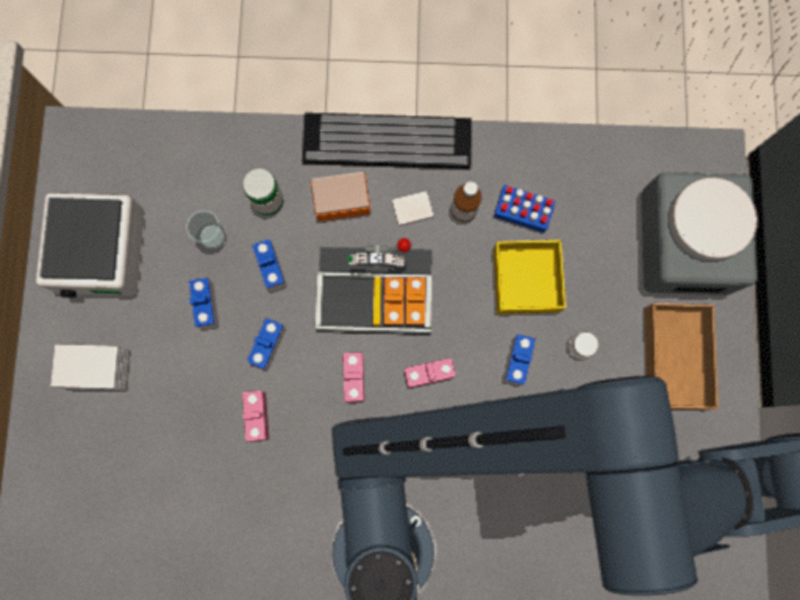

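View pics/scene0b.png

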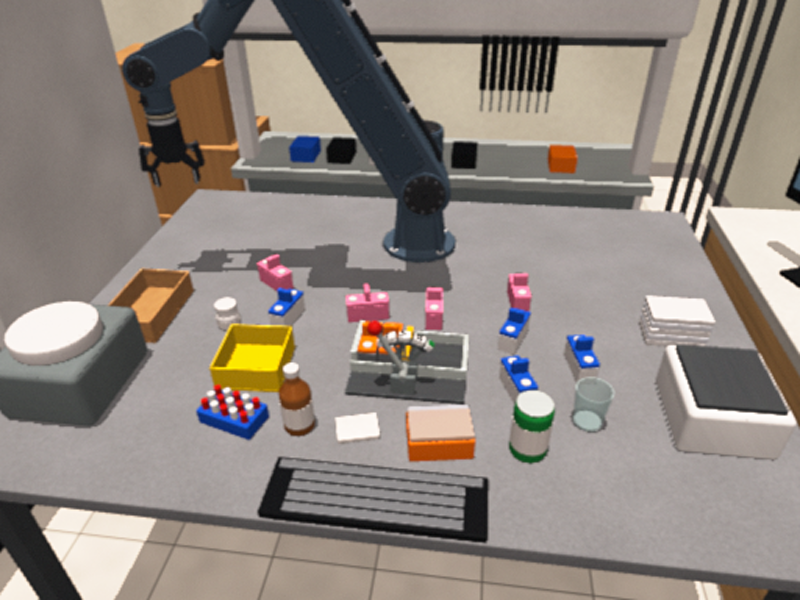

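The top view (800x600 pixels) shows:
- Four fresh cartridges with blue tops at (268,265), (202,302), (265,343) and (520,360).
- Two used cartridges with orange tops in the carrier at (393,300) and (415,300).
- Three pink look-alikes at (353,377), (430,373) and (255,415), which I leave alone.
- The lever ball at (404,245), the yellow bin at (530,275) and the yellow clamp bar at (378,300).

The scene view shows the same objects. Four fresh cartridges means the 4-dot notch.

```bash
cat > h.py <<'E'
import cv2,numpy as np
from station import manip,cams
from scipy.spatial.transform import Rotation as R
HSV={"blue":((105,120,60),(125,255,255)),"orange":((8,170,120),(16,255,255)),"yellow":((22,150,100),(32,255,255)),"red":((0,180,80),(4,255,255))}
def shot(n,f=None):
    i=cams.camera_info(n); im=cams.snapshot(n)
    if f: cv2.imwrite("pics/"+f,im[...,::-1])
    return im,i
def ray(i,uv,z):
    """pixels -> world points on the plane at height z"""
    uv=np.atleast_2d(uv).astype(float);K,T=np.array(i["K"]),np.array(i["T"])
    d=np.c_[(uv-K[:2,2])/[K[0,0],K[1,1]],np.ones(len(uv))]@T[:3,:3].T
    return (T[:3,3]+d*((z-T[2,3])/d[:,2:]))
def blobs(im,c,amin=30):
    m=cv2.inRange(cv2.cvtColor(im,cv2.COLOR_RGB2HSV),*HSV[c])
    m=cv2.morphologyEx(m,cv2.MORPH_CLOSE,np.ones((3,3)))
    return [k for k in cv2.findContours(m,cv2.RETR_EXTERNAL,cv2.CHAIN_APPROX_NONE)[0] if cv2.contourArea(k)>amin]
def rect(i,k,z):
    """centre, size, long-axis yaw (deg) of the contour on the plane z"""
    p=ray(i,k[:,0],z)[:,:2]; (c,s,a)=cv2.minAreaRect((p*1000).astype(np.float32))
    if s[0]<s[1]: s=s[::-1];a+=90
    return np.round(c,1),np.round(s,1),round((a+90)%180-90,1)
def dots(im,i,k,z):
    """white dots enclosed by a cartridge's top outline -> world points"""
    m=np.zeros(im.shape[:2],np.uint8);cv2.drawContours(m,[cv2.convexHull(k)],-1,255,-1)
    g=cv2.inRange(cv2.cvtColor(im,cv2.COLOR_RGB2HSV),(0,0,120),(180,110,255))&m
    n,_,st,ce=cv2.connectedComponentsWithStats(g)
    o=sorted(range(1,n),key=lambda j:-st[j,4])[:2]
    return ray(i,ce[o],z)[:,:2]*1000
def plan(x,y,z,yaw):
    """yaw = world direction (deg) of tool y; tool down. prints move cm/deg"""
    s=manip.sense();r=R.from_quat(s["tool_rot"]);p=np.array(s["tcp_pos"])
    best=None
    for w in(yaw,yaw+180):
        Y=np.array([np.cos(np.radians(w)),np.sin(np.radians(w)),0]);Z=np.array([0,0,-1.]);X=np.cross(Y,Z)
        rv=(r.inv()*R.from_matrix(np.c_[X,Y,Z])).as_rotvec(degrees=True)
        q6=s["q"][5]+np.radians(rv[2])
        if abs(q6)<2.8 and(best is None or abs(rv[2])<abs(best[2])):best=rv
    d=r.inv().apply(np.array([x,y,z])/1000-p)*100
    print("plan",(x,y,z,yaw),"-> cm",np.round(d,2),"deg",np.round(best,1))
def st():
    s=manip.sense();Y=R.from_quat(s["tool_rot"]).as_matrix()[:,1]
    print("t %.1f tcp"%s["t"],np.round(np.array(s["tcp_pos"])*1000,1),"yawY %.1f"%np.degrees(np.arctan2(Y[1],Y[0])),"gap %.3f gf %.1f"%(s["finger_gap"],s["gripper_force"]),"F",np.round(s["force"],1),"q",np.round(s["q"],2))
E
python3 - <<'E'
from h import *
im,i=shot("top")
for c,z in(("blue",.055),("orange",.063),("yellow",.058),("red",.16)):
    for k in blobs(im,c):
        print(c,rect(i,k,z),cv2.boundingRect(k))
        if c in("blue","orange"): print("   dots",dots(im,i,k,z).round(1).tolist())
E
```

```text
blue (array([ 400.6, -271.7]), array([99.8, 40.1]), -13.0) (324, 214, 18, 32)
   dots [[367.7, -264.9], [433.6, -280.6]]
blue (array([419.5, 264.2]), array([99.4, 42.8]), -20.1) (158, 204, 23, 32)
   dots [[451.7, 252.0], [388.2, 275.9]]
blue (array([501.8, 402.6]), array([100.2,  44.2]), 11.9) (121, 178, 16, 31)
   dots [[536.4, 409.0], [470.5, 395.5]]
blue (array([589.6, 265.9]), array([99.6, 38.7]), 21.0) (162, 153, 20, 31)
   dots [[622.2, 279.8], [559.0, 255.3]]
blue (array([ 726.2, -279.9]), array([117.4,  73.5]), 73.5) (317, 119, 36, 29)
   dots [[748.6, -311.1], [750.5, -241.9]]
orange (array([514.9, -26. ]), array([96.8, 82.5]), 1.7) (246, 178, 26, 30)
   dots [[550.9, -4.1], [552.3, -49.2]]
yellow (array([515.8,  31.8]), array([100.4,  13.2]), 1.8) (239, 177, 5, 31)
yellow (array([ 579.3, -290.9]), array([153.3, 142.6]), 3.6) (317, 154, 45, 46)
red (array([611.2, -21.8]), array([22.5, 21.8]), 1.6) (255, 153, 8, 8)
```

```bash
python3 - <<'E'
from h import *
st();plan(560,0,380,1.7)
i=cams.camera_info("wrist");print(np.round(i["K"],1).tolist());
T=np.array(i["T"]);s=manip.sense();r=R.from_quat(s["tool_rot"]).as_matrix();print(np.round(r.T@(T[:3,3]-s["tcp_pos"]),3),np.round(r.T@T[:3,:3],2))
E
```

```text
t 0.1 tcp [ 195.9 -592.9  228. ] yawY -71.7 gap 1.000 gf 0.0 F [-0.2  0.1  0.6] q [-1.43  0.53  1.43  0.    1.18 -0.18]
plan (560, 0, 380, 1.7) -> cm [ 53.17 -44.92 -15.1 ] deg [ -0.1  -0.1 -73.4]
[[339.1, 0.0, 256.2], [0.0, 339.1, 197.7], [0.0, 0.0, 1.0]]
[ 0.082 -0.002 -0.145] [[-0.   -0.95 -0.32]
 [ 1.   -0.    0.  ]
 [-0.   -0.32  0.95]]
```

{"name": "carry_out", "arguments": {
  "targets": [
    [[53,-45,-15,0,0,-73.4,7],[53,-45,-15,0,0,-73.4,7],[53,-45,-15,0,0,-73.4,7],[53,-45,-15,0,0,-73.4,7],[53,-45,-15,0,0,-73.4,7],[53,-45,-15,0,0,-73.4,7],[53,-45,-15,0,0,-73.4,7],[53,-45,-15,0,0,-73.4,7],[53,-45,-15,0,0,-73.4,7],[53,-45,-15,0,0,-73.4,7],[53,-45,-15,0,0,-73.4,7],[53,-45,-15,0,0,-73.4,7]]
  ],
  "force": 40
}}

```text
t: 1.15
tcp_pos: [0.451, -0.1743, 0.3346]
tool_rot: [0.696, 0.718, -0.0, -0.0]
force: [-0.0, -0.8, 0.1]
finger_gap: 0.817
gripper_force: 0.0
```

```bash
python3 - <<'E'
from h import *
st();plan(560,0,380,1.7)
E
```

```text
t 1.1 tcp [ 451.  -174.3  334.6] yawY 1.7 gap 0.817 gf 0.0 F [-0.  -0.8  0.1] q [-0.6   0.21  1.63 -0.    1.3  -0.63]
plan (560, 0, 380, 1.7) -> cm [17.09 11.42 -4.53] deg [-0. -0.  0.]
```

{"name": "carry_out", "arguments": {
  "targets": [
    [[17,11.5,-4.5,0,0,0,6],[17,11.5,-4.5,0,0,0,6],[17,11.5,-4.5,0,0,0,6],[17,11.5,-4.5,0,0,0,6],[17,11.5,-4.5,0,0,0,6],[17,11.5,-4.5,0,0,0,6],[17,11.5,-4.5,0,0,0,6],[17,11.5,-4.5,0,0,0,6],[17,11.5,-4.5,0,0,0,6]]
  ]
}}

```text
t: 1.9
tcp_pos: [0.5596, -0.004, 0.3785]
tool_rot: [0.697, 0.717, -0.001, -0.001]
force: [-0.0, -0.0, -0.1]
finger_gap: 0.707
gripper_force: 0.0
```

```bash
python3 - <<'E'
from h import *
st()
im,i=shot("wrist","w1.png")
cv2.imwrite("pics/w1b.png",cv2.resize(im[...,::-1],(800,600),interpolation=cv2.INTER_CUBIC))
for c,z in(("orange",.063),("yellow",.056),("red",.16)):
    for k in blobs(im,c,100):
        print(c,rect(i,k,z),cv2.boundingRect(k))
E
```

```text
t 1.9 tcp [559.6  -4.  378.5] yawY 1.6 gap 0.707 gf 0.0 F [-0.  -0.  -0.1] q [-0.21  0.3   1.39 -0.    1.46 -0.23]
orange (array([519.2, -29.6]), array([100. ,  92.2]), 1.3) (190, 133, 74, 66)
orange (array([709.5, 112. ]), array([114.6,  11.2]), -81.1) (373, 10, 11, 98)
yellow (array([ 582.2, -278.6]), array([175.3, 150.7]), -86.6) (218, 267, 95, 92)
red (array([613.3, -20.4]), array([29.1, 27.5]), -53.3) (292, 168, 26, 26)
```

View pics/w1b.png

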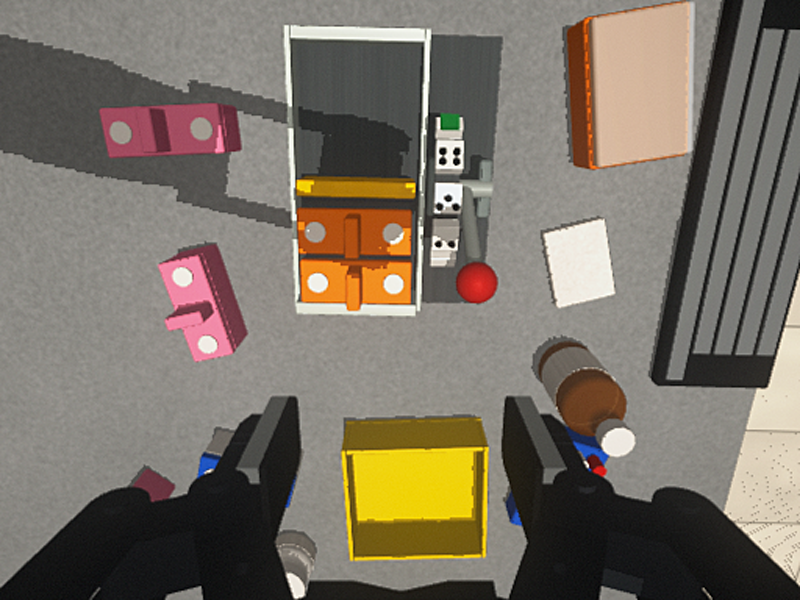

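The wrist view shows the carrier's light walls between x≈290 and x≈428, rows 27-313. The bar is at row 187, the orange tops at rows 232 and 282, the red ball at (476,283), and the 4-dot mark at (449,153) next to the green mark. Next I'll measure the channel walls.

```bash
python3 - <<'E'
from h import *
import pickle
im=cv2.imread("pics/w1.png")[...,::-1];i=cams.camera_info("wrist")
hsv=cv2.cvtColor(im,cv2.COLOR_RGB2HSV)
w=cv2.inRange(hsv,(0,0,170),(180,60,255))
for v in(30,45,60,75,90,105,140,155,170):
    row=np.where(w[v,170:285])[0]+170
    runs=np.split(row,np.where(np.diff(row)>1)[0]+1)
    runs=[(r[0]-.5,r[-1]+.5) for r in runs if len(r)]
    if len(runs)>=2:
        a=ray(i,[[runs[0][0],v],[runs[0][1],v]]+[[u,v] for r in runs[1:3] for u in r],.036)*1000
        print(v,runs,a[:,:2].round(1).tolist())
for u in(215,240):
    col=np.where(w[:,u])[0];print(u,col, (ray(i,[[u,col[-1]+.5]],.060)*1000).round(1),(ray(i,[[u,col[0]-.5]],.036)*1000).round(1))
k=[k for k in blobs(im,"red",100)][0]
(c,r)=cv2.minEnclosingCircle(k);print(c,r,ray(i,[c],.16)*1000)
for m in blobs(im,"orange",1000)[:1]: print(dots(im,i,m,.063))
E
```

```text
30 [(np.float64(181.5), np.float64(185.5)), (np.float64(271.5), np.float64(274.5))] [[457.8, 144.1], [463.0, 144.2], [574.9, 147.2], [578.8, 147.3]]
45 [(np.float64(182.5), np.float64(185.5)), (np.float64(271.5), np.float64(274.5))] [[458.4, 126.2], [462.3, 126.3], [575.7, 129.3], [579.6, 129.4]]
60 [(np.float64(182.5), np.float64(186.5)), (np.float64(270.5), np.float64(273.5))] [[457.6, 107.8], [462.9, 107.9], [575.1, 110.9], [579.1, 111.0]]
75 [(np.float64(269.5), np.float64(272.5)), (np.float64(278.5), np.float64(281.5))] [[574.5, 92.1], [578.5, 92.2], [586.7, 92.4], [590.7, 92.5]]
90 [(np.float64(183.5), np.float64(187.5)), (np.float64(269.5), np.float64(270.5)), (np.float64(279.5), np.float64(284.5))] [[457.4, 69.6], [462.8, 69.7], [575.3, 72.7], [576.6, 72.8], [589.0, 73.1], [595.8, 73.3]]
105 [(np.float64(184.5), np.float64(188.5)), (np.float64(269.5), np.float64(271.5)), (np.float64(278.5), np.float64(281.5))] [[457.9, 49.7], [463.5, 49.9], [576.0, 52.9], [578.8, 53.0], [588.5, 53.2], [592.7, 53.3]]
140 [(np.float64(186.5), np.float64(189.5)), (np.float64(268.5), np.float64(2
[... 197 characters left out ...]
at64(276.5), np.float64(277.5)), (np.float64(282.5), np.float64(284.5))] [[458.0, -20.6], [462.4, -20.5], [549.7, -18.1], [554.1, -18.0], [575.9, -17.4], [578.8, -17.3]]
170 [(np.float64(187.5), np.float64(190.5)), (np.float64(266.5), np.float64(269.5))] [[458.6, -43.0], [463.1, -42.9], [575.2, -39.9], [579.7, -39.7]]
215 [ 17  18  19  20  21  22  23  24 194 195 196 197 198 199 200] [[501.6 -81.2  60. ]] [[501.6 160.9  36. ]]
240 [ 18  19  20  21  22  23  24  25 195 196 197 198 199 200 201] [[537.8 -81.8  60. ]] [[533.8 160.7  36. ]]
(304.55084228515625, 180.64407348632812) 12.85614013671875 [[613.51190955 -20.49760897 160.        ]]
[[483.94929436  -5.00963162]
 [552.16220515  -4.50848984]]
```

{"name": "carry_out", "arguments": {
  "targets": [
    [[-0.9,2.7,3.5,0,0,1.4,5],[-1.8,5.3,7,0,0,1.4,5],[-1.8,5.35,11,0,0,1.4,5],[-1.8,5.35,14.5,0,0,1.4,5],[-1.8,5.35,17.5,0,0,1.4,5],[-1.8,5.35,19.5,0,0,1.4,5],[-1.8,5.35,21,0,0,1.4,5],[-1.8,5.35,22,0,0,1.4,5],[-1.8,5.35,22,0,0,1.4,2.5],[-1.8,5.35,22,0,0,1.4,2.5],[-1.8,5.35,22,0,0,1.4,2.5],[-1.8,5.35,22,0,0,1.4,2.5]]
  ],
  "force": 25
}}

```text
t: 2.95
tcp_pos: [0.614, -0.0201, 0.1601]
tool_rot: [0.705, 0.709, -0.001, 0.0]
force: [-2.8, -2.4, -2.2]
finger_gap: 0.299
gripper_force: 5.5
```

```bash
python3 - <<'E'
from h import *
st()
E
```

```text
t 3.0 tcp [614.  -20.1 160.1] yawY 0.3 gap 0.299 gf 5.5 F [-2.8 -2.4 -2.2] q [-0.21  0.6   1.52 -0.    1.02 -0.22]
```

{"name": "carry_out", "arguments": {
  "targets": [
    [[0,0,0,0,0,0,2],[0,0,0,0,0,0,2],[0.8,0,-0.4,0,0,0,2],[1.67,0,-0.66,0,0,0,2],[3.43,0,-1.06,0,0,0,2],[5.22,0,-1.2,0,0,0,2],[7.0,0,-1.06,0,0,0,2],[8.77,0,-0.66,0,0,0,2],[10.44,0,0,0,0,0,2],[11.5,0,0.55,0,0,0,2],[12.1,0,0.9,0,0,0,2],[12.1,0,0.9,0,0,0,2]]
  ],
  "force": 30
}}

```text
t: 3.95
tcp_pos: [0.614, 0.1086, 0.1544]
tool_rot: [0.706, 0.709, 0.005, -0.002]
force: [-7.3, 12.8, 17.4]
finger_gap: 0.234
gripper_force: 13.9
```

```bash
python3 - <<'E'
from h import *
st()
im,i=shot("top");K=lambda c:[(rect(i,k,z)) for k in blobs(im,c,15) for z in ([.149] if c=="red" else [.056])]
print(K("red"),K("yellow"))
im,i=shot("wrist","w2.png");print([ (ray(i,[cv2.minEnclosingCircle(k)[0]],.149)*1000).round(1) for k in blobs(im,"red",100)])
E
```

```text
t 4.0 tcp [614.  108.6 154.4] yawY 0.2 gap 0.234 gf 13.9 F [-7.3 12.8 17.4] q [-0.01  0.61  1.51  0.01  1.02 -0.02]
[] [(array([ 577.6, -291.2]), array([157.6, 143.3]), 3.5)]
[array([[613.7,  89. , 149. ]])]
```

```bash
python3 - <<'E'
import cv2
cv2.imwrite("pics/w2b.png",cv2.resize(cv2.imread("pics/w2.png"),(640,480),interpolation=cv2.INTER_CUBIC))
E
```

```text
(no output)
```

View pics/w2b.png

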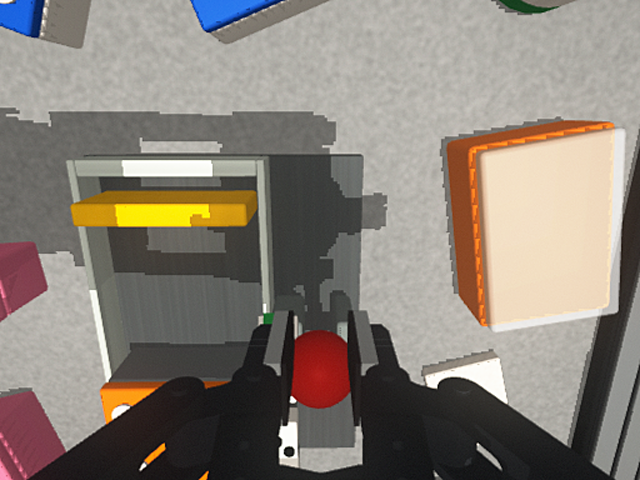

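The wrist view shows the bar (rows 200-228) right back near the channel's end. The ball at (320,368) sits slightly behind the pads. Next I release, rise and check the lever.

{"name": "carry_out", "arguments": {
  "targets": [
    [[0,0,0,0,0,0,6],[0,0,0,0,0,0,6],[0,0,0,0,0,0,6],[0,0,0,0,0,0,6],[0,0,-3,0,0,0,6],[0,0,-7,0,0,0,6],[-1.5,-3,-11,0,0,0,6],[-3,-6,-15,0,0,0,6],[-4,-8,-18,0,0,0,6],[-5,-9.5,-21,0,0,0,6],[-5,-9.5,-22,0,0,0,6],[-5,-9.5,-22,0,0,0,6]]
  ]
}}

```text
t: 5.05
tcp_pos: [0.5207, 0.0497, 0.3757]
tool_rot: [0.706, 0.708, 0.003, 0.004]
force: [0.6, 1.3, 0.5]
finger_gap: 0.702
gripper_force: 0.0
```

```bash
python3 - <<'E'
from h import *
st()
im,i=shot("wrist","w3.png")
cv2.imwrite("pics/w3b.png",cv2.resize(im[...,::-1],(640,480),interpolation=cv2.INTER_CUBIC))
print([ (ray(i,[cv2.minEnclosingCircle(k)[0]],.149)*1000).round(1) for k in blobs(im,"red",100)])
for k in blobs(im,"yellow",100): print(rect(i,k,.056),cv2.boundingRect(k))
for k in blobs(im,"orange",500): print(rect(i,k,.063),cv2.boundingRect(k),dots(im,i,k,.063).round(1).tolist())
E
```

```text
t 5.0 tcp [520.7  49.7 375.7] yawY 0.2 gap 0.702 gf 0.0 F [0.6 1.3 0.5] q [-0.12  0.24  1.48 -0.    1.41 -0.12]
[array([[615.4,  91.8, 149. ]])]
(array([ 581.8, -275.5]), array([181.5, 149.8]), -86.6) (244, 293, 91, 88)
(array([542.8, 130.5]), array([53.3, 12.4]), 1.5) (250, 81, 42, 11)
(array([518.9, -31.6]), array([100.6,  96.3]), 0.4) (216, 173, 72, 64) [[552.2, -4.4], [484.0, -5.3]]
```

View pics/w3b.png

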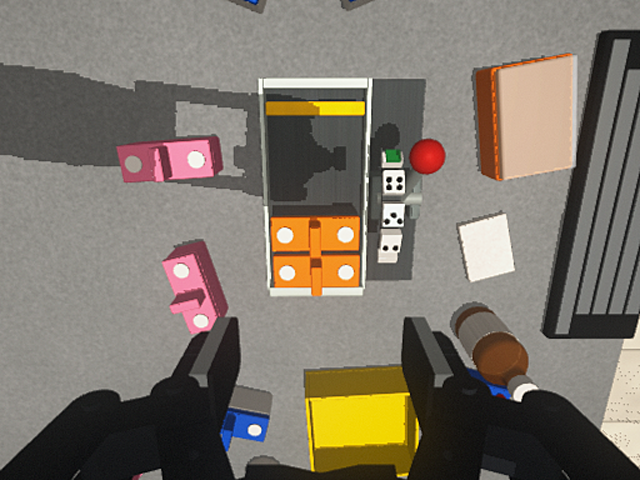

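```bash
python3 - <<'E'
from h import *
im=cv2.imread("pics/w3.png")[...,::-1];i=cams.camera_info("wrist")
g=cv2.cvtColor(im,cv2.COLOR_RGB2GRAY).astype(int)
for u in(310,320): # plate back edge; front edge
    c=g[:,u];print(u,"back",c[55:72].tolist(),"front",c[212:232].tolist())
for u in(305,325): # plate
    pass
for u in(235,270): print(u,"stop",g[218:242,u].tolist(),"bar",[tuple(map(int,im[v,u])) for v in range(76,96)])
for v in(62,64,222,224,226): print(v,(ray(i,[[325,v]],.008)*1000).round(1))
for v in(228,230,232,234,236,238): print(v,(ray(i,[[250,v]],.060)*1000).round(1))
for v in(80,82,90,92): print(v,(ray(i,[[250,v]],.056)*1000).round(1))
E
```

```text
310 back [152, 150, 144, 150, 151, 145, 146, 162, 87, 77, 86, 86, 85, 87, 86, 85, 86] front [86, 86, 86, 88, 84, 89, 88, 87, 87, 88, 86, 86, 118, 149, 153, 151, 146, 141, 142, 148]
320 back [142, 144, 146, 148, 157, 154, 151, 154, 83, 77, 85, 86, 86, 84, 85, 85, 85] front [86, 89, 90, 85, 88, 89, 91, 91, 91, 89, 89, 86, 142, 153, 149, 151, 151, 151, 148, 149]
235 stop [245, 246, 232, 187, 156, 155, 159, 160, 160, 161, 160, 137, 214, 237, 231, 230, 230, 232, 199, 156, 147, 152, 150, 150] bar [(85, 88, 84), (91, 93, 91), (56, 58, 56), (44, 47, 46), (30, 38, 53), (159, 113, 26), (186, 133, 14), (185, 134, 13), (182, 128, 11), (182, 129, 16), (180, 130, 14), (180, 130, 19), (176, 127, 12), (175, 124, 11), (181, 129, 14), (171, 119, 10), (85, 65, 35), (45, 46, 51), (48, 51, 50), (52, 52, 49)]
270 stop [165, 191, 172, 157, 158, 161, 160, 160, 162, 160, 163, 132, 219, 240, 232, 233, 232, 230, 180, 149, 152, 150, 143, 143] bar [(86, 85, 85), (84, 85, 83), (89, 91, 87), (51, 53, 56), (19, 28, 50), (245, 170, 26), (252, 226, 12), (246, 225, 11), (244, 225, 13), (244, 223, 9), (244, 224, 5), (244, 226, 11), (244, 225, 14), (244, 227, 11), (249, 235, 11), (255, 211, 3), (142, 103, 55), (69, 76, 83), (80, 83, 83), (85, 88, 85)]
62 [[619.  163.8   8. ]]
64 [[619.1 161.2   8. ]]
222 [[635.3 -78.3   8. ]]
224 [[635.5 -81.8   8. ]]
226 [[635.7 -85.4   8. ]]
228 [[513.8 -66.2  60. ]]
230 [[513.8 -69.3  60. ]]
232 [[513.7 -72.6  60. ]]
234 [[513.7 -75.8  60. ]]
236 [[513.7 -79.   60. ]]
238 [[513.7 -82.3  60. ]]
80 [[514.4 139.2  56. ]]
82 [[514.3 136.7  56. ]]
90 [[514.3 126.9  56. ]]
92 [[514.3 124.4  56. ]]
```

Stop face, plate and bar edges agree with each other: carrier y0 ≈ 37 mm and lever at about 0.12 rad. That is not quite in the open notch because the ball slipped in the pads. I'll pinch it again and finish the throw.

{"name": "carry_out", "arguments": {
  "targets": [
    [[2,4,3.5,0,0,0,5],[4.2,8,7,0,0,0,5],[4.2,9.4,11,0,0,0,5],[4.2,9.4,14.5,0,0,0,5],[4.2,9.4,17.5,0,0,0,5],[4.2,9.4,19.5,0,0,0,5],[4.2,9.4,21,0,0,0,5],[4.2,9.4,21.9,0,0,0,5],[4.2,9.4,21.9,0,0,0,2.3],[4.2,9.4,21.9,0,0,0,2.3],[4.2,9.4,21.9,0,0,0,2.3],[4.2,9.4,21.9,0,0,0,2.3]]
  ],
  "force": 40
}}

```text
t: 6.1
tcp_pos: [0.6133, 0.0925, 0.1508]
tool_rot: [0.705, 0.709, -0.0, 0.001]
force: [2.9, -3.4, -12.8]
finger_gap: 0.317
gripper_force: 40.2
```

```bash
python3 - <<'E'
from h import *
st()
E
```

```text
t 6.1 tcp [613.3  92.5 150.8] yawY 0.3 gap 0.317 gf 40.2 F [  2.9  -3.4 -12.8] q [-0.03  0.61  1.52 -0.    1.01 -0.03]
```

{"name": "carry_out", "arguments": {
  "targets": [
    [[0,0,-0.3,0,0,0,2],[0.4,0,-0.2,0,0,0,2],[0.8,0,0,0,0,0,2],[1.2,0,0.2,0,0,0,2],[1.5,0,0.3,0,0,0,2],[1.7,0,0.3,0,0,0,2],[1.7,0,0.3,0,0,0,2]]
  ]
}}

```text
t: 6.68
tcp_pos: [0.6131, 0.1034, 0.1448]
tool_rot: [0.705, 0.71, -0.005, 0.004]
force: [6.7, -19.3, -27.3]
finger_gap: 0.315
gripper_force: 41.4
```

```bash
python3 - <<'E'
from h import *
st()
im,i=shot("wrist")
print([ (ray(i,[cv2.minEnclosingCircle(k)[0]],.149)*1000).round(1) for k in blobs(im,"red",100)])
for k in blobs(im,"yellow",100): print(rect(i,k,.056),cv2.boundingRect(k))
E
```

```text
t 6.7 tcp [613.1 103.4 144.8] yawY 0.4 gap 0.315 gf 41.4 F [  6.7 -19.3 -27.3] q [-0.01  0.63  1.51 -0.01  1.   -0.01]
[array([[613.3, 101.5, 149. ]])]
(array([525.1, 140.2]), array([71.2, 12.7]), 0.4) (79, 144, 103, 19)
(array([478.1, 140.2]), array([20.9, 11.2]), -4.1) (47, 144, 31, 17)
```

{"name": "carry_out", "arguments": {
  "targets": [
    [[0,0,0,0,0,0,6],[0,0,0,0,0,0,6],[0,0,0,0,0,0,6],[0,0,-2,0,0,0,6],[0,0,-6,0,0,0,6],[0,0,-10,0,0,0,6],[-2.5,-2.5,-13,0,0,0,6],[-5,-5,-15.5,0,0,0,6],[-7.5,-7.5,-17,0,0,0,6],[-9.5,-9,-17,0,0,0,6],[-10.8,-9.5,-17,0,0,0,6],[-10.8,-9.5,-17,0,0,0,6]]
  ]
}}

```text
t: 7.73
tcp_pos: [0.5175, 0.0009, 0.3211]
tool_rot: [0.706, 0.708, 0.001, 0.002]
force: [0.6, 0.2, -0.5]
finger_gap: 0.703
gripper_force: 0.0
```

```bash
python3 - <<'E'
from h import *
st()
im,i=shot("wrist","w4.png")
print([ (ray(i,[cv2.minEnclosingCircle(k)[0]],.149)*1000).round(1) for k in blobs(im,"red",100)])
for c,z in(("yellow",.056),("orange",.063)):
  for k in blobs(im,c,300): print(c,rect(i,k,z),cv2.boundingRect(k))
w=cv2.inRange(cv2.cvtColor(im,cv2.COLOR_RGB2HSV),(0,0,140),(180,60,255))
n,_,s,ce=cv2.connectedComponentsWithStats(w)
for j in range(1,n):
    if s[j,4]>60 and s[j,4]<2000: 
        p=(ray(i,[ce[j]],.063)*1000)[0]
        if 450<p[0]<590 and -100<p[1]<30: print("dot",p.round(1),s[j].tolist())
i=cams.camera_info("wrist");plan(518.5,-5,86,0.3)
E
```

```text
t 7.7 tcp [517.5   0.9 321.1] yawY 0.2 gap 0.703 gf 0.0 F [ 0.6  0.2 -0.5] q [-0.21  0.28  1.58 -0.    1.28 -0.22]
[array([[614.2, 102. , 149. ]])]
yellow (array([ 573.1, -274. ]), array([174.6, 132.7]), -86.4) (246, 287, 92, 97)
yellow (array([518.5, 139.9]), array([102. ,  11.9]), 0.2) (210, 25, 94, 13)
orange (array([518.8, -29.8]), array([99.5, 93.4]), 1.3) (215, 145, 83, 73)
orange (array([707.8, 112.3]), array([115.1,  12.5]), -80.9) (422, 0, 13, 112)
dot [484.   -4.6  63. ] [221, 155, 14, 15, 162]
dot [552.2  -4.1  63. ] [277, 155, 15, 14, 171]
dot [485.4 -50.6  63. ] [223, 191, 14, 14, 155]
dot [553.6 -49.8  63. ] [277, 191, 15, 14, 156]
plan (518.5, -5, 86, 0.3) -> cm [-0.7  -0.09 23.46] deg [ 0.3  0.  -0.1]
```

{"name": "carry_out", "arguments": {
  "targets": [
    [[-0.5,0,4,0,0,0,6],[-0.5,0,8,0,0,0,6],[-0.5,0,12,0,0,0,6],[-0.5,0,15.5,0,0,0,6],[-0.5,0,18.5,0,0,0,6],[-0.5,0,20.8,0,0,0,5],[-0.5,0,22,0,0,0,4],[-0.5,0,22.6,0,0,0,4],[-0.5,0,22.6,0,0,0,4],[-0.5,0,22.6,0,0,0,4]]
  ]
}}

```text
t: 8.62
tcp_pos: [0.5195, -0.0023, 0.0927]
tool_rot: [0.705, 0.709, 0.001, 0.001]
force: [0.0, 0.5, 0.2]
finger_gap: 0.468
gripper_force: 0.0
```

```bash
python3 - <<'E'
from h import *
st()
im,i=shot("wrist","w5.png")
cv2.imwrite("pics/w5b.png",cv2.resize(im[...,::-1],(640,480),interpolation=cv2.INTER_CUBIC))
E
```

```text
t 8.6 tcp [519.5  -2.3  92.7] yawY 0.3 gap 0.468 gf 0.0 F [0.  0.5 0.2] q [-0.22  0.6   1.81  0.    0.73 -0.23]
```

View pics/w5b.png

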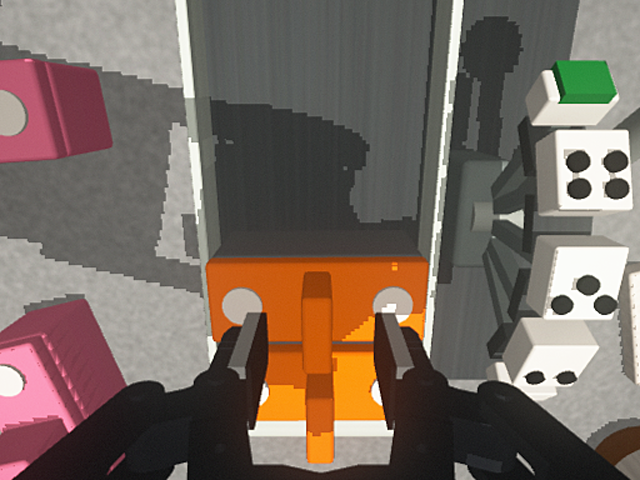

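The used cartridge's fin at (318,325) stands between the open fingers. I close on it and lift.

{"name": "carry_out", "arguments": {
  "targets": [
    [[-0.2,-0.1,0.5,0,0,0,4],[-0.2,-0.1,0.5,0,0,0,0.6],[-0.2,-0.1,0.5,0,0,0,0.6],[-0.2,-0.1,0.5,0,0,0,0.6],[-0.2,-0.1,0.5,0,0,0,0.6],[-0.2,-0.1,0.5,0,0,0,0.6],[-0.2,-0.1,-1,0,0,0,0.6],[-0.2,-0.1,-4,0,0,0,0.6],[-0.2,-0.1,-8,0,0,0,0.6],[-0.2,-0.1,-11,0,0,0,0.6],[-0.2,-0.1,-12,0,0,0,0.6],[-0.2,-0.1,-12,0,0,0,0.6]]
  ],
  "force": 70
}}

```text
t: 9.67
tcp_pos: [0.5191, -0.0052, 0.2145]
tool_rot: [0.705, 0.709, 0.002, 0.002]
force: [0.0, 0.4, -1.8]
finger_gap: 0.095
gripper_force: 68.7
```

```bash
python3 - <<'E'
from h import *
st()
im,i=shot("top")
k=max(blobs(im,"yellow",300),key=cv2.contourArea);print(rect(i,k,.06))
plan(579,-260,110,1.5)
E
```

```text
t 9.7 tcp [519.1  -5.2 214.5] yawY 0.3 gap 0.095 gf 68.7 F [ 0.   0.4 -1.8] q [-0.23  0.4   1.72  0.    1.02 -0.23]
(array([ 578.7, -290.6]), array([152.9, 142.8]), 3.3)
plan (579, -260, 110, 1.5) -> cm [-25.53   6.02  10.26] deg [ 0.1  0.  -1.2]
```

{"name": "carry_out", "arguments": {
  "targets": [
    [[-3,1,0,0,0,-1.2,0.6],[-7,3,0,0,0,-1.2,0.6],[-11,5,0,0,0,-1.2,0.6],[-15,6,0,0,0,-1.2,0.6],[-19,6,0,0,0,-1.2,0.6],[-22.5,6,0,0,0,-1.2,0.6],[-25,6,0,0,0,-1.2,0.6],[-25.4,6,2.5,0,0,-1.2,0.6],[-25.4,6,6,0,0,-1.2,0.6],[-25.4,6,9.5,0,0,-1.2,0.6],[-25.4,6,11.5,0,0,-1.2,0.6],[-25.4,6,12.3,0,0,-1.2,0.6]]
  ]
}}

```text
t: 10.72
tcp_pos: [0.5733, -0.2554, 0.0846]
tool_rot: [0.698, 0.716, -0.002, -0.008]
force: [-13.7, 6.7, 47.7]
finger_gap: 0.094
gripper_force: 76.1
```

```bash
python3 - <<'E'
from h import *
st()
im,i=shot("wrist","w6.png")
cv2.imwrite("pics/w6b.png",cv2.resize(im[...,::-1],(640,480),interpolation=cv2.INTER_CUBIC))
E
```

```text
t 10.7 tcp [ 573.3 -255.4   84.6] yawY 1.4 gap 0.094 gf 76.1 F [-13.7   6.7  47.7] q [-0.6   0.72  1.52 -0.    0.92 -0.62]
```

View pics/w6b.png

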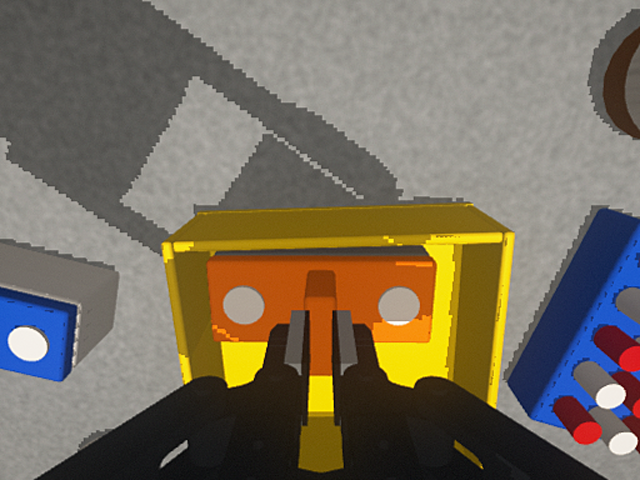

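The first used cartridge stands in the bin, with its orange top at (320,300) inside the yellow rim. I release it.

{"name": "carry_out", "arguments": {
  "targets": [
    [[0,0,-0.4,0,0,0,3.5],[0,0,-0.4,0,0,0,4.5],[0,0,-0.4,0,0,0,4.5],[0,0,-0.4,0,0,0,4.5],[0,0,-3,0,0,0,4.5],[0,0,-7,0,0,0,4.5],[3,-1,-10.5,0,0,0.6,4.5],[7,-3,-12,0,0,1.2,4.5],[11,-5,-12,0,0,1.2,4.5],[15,-5.4,-12,0,0,1.2,4.5],[19,-5.4,-12,0,0,1.2,4.5],[20,-5.4,-12,0,0,1.2,4.5]]
  ]
}}

```text
t: 11.77
tcp_pos: [0.5173, -0.0558, 0.2097]
tool_rot: [0.705, 0.709, 0.0, -0.001]
force: [-0.2, -0.3, -0.6]
finger_gap: 0.529
gripper_force: 0.0
```

```bash
python3 - <<'E'
from h import *
st();plan(519.5,-50,87.5,0.3)
E
```

```text
t 11.8 tcp [517.3 -55.8 209.7] yawY 0.4 gap 0.529 gf 0.0 F [-0.2 -0.3 -0.6] q [-0.32  0.41  1.71  0.    1.02 -0.33]
plan (519.5, -50, 87.5, 0.3) -> cm [ 0.55  0.23 12.22] deg [-0.1 -0.1  0.1]
```

```bash
cat >> h.py <<'E'
def odots(im,i,z=.063,box=(440,600,-100,200)):
    w=cv2.inRange(cv2.cvtColor(im,cv2.COLOR_RGB2HSV),(0,0,140),(180,60,255))
    n,_,s,ce=cv2.connectedComponentsWithStats(w)
    for j in range(1,n):
        if 60<s[j,4]<2500 and s[j,4]>.6*s[j,2]*s[j,3] and .6<s[j,2]/s[j,3]<1.6:
            p=(ray(i,[ce[j]],z)*1000)[0]
            if box[0]<p[0]<box[1] and box[2]<p[1]<box[3]: print("dot",p.round(1),s[j].tolist())
E
python3 - <<'E'
from h import *
im,i=shot("wrist","w7.png")
odots(im,i)
st();plan(519.5,-50,87.5,0.3)
E
```

```text
dot [485.4 -50.3  63. ] [211, 168, 20, 20, 302]
dot [553.7 -49.8  63. ] [288, 168, 20, 20, 306]
t 11.8 tcp [517.4 -53.9 209.6] yawY 0.5 gap 0.528 gf 0.0 F [-1.3  1.9  0.1] q [-0.32  0.41  1.71  0.    1.02 -0.33]
plan (519.5, -50, 87.5, 0.3) -> cm [ 0.35  0.24 12.21] deg [-0.1 -0.2  0.2]
```

{"name": "carry_out", "arguments": {
  "targets": [
    [[0.3,0.2,3.5,0,0,0,4.5],[0.3,0.2,7,0,0,0,4.5],[0.3,0.2,9.5,0,0,0,4.5],[0.3,0.2,11,0,0,0,4.5],[0.3,0.2,11.8,0,0,0,4],[0.3,0.2,11.8,0,0,0,3],[0.3,0.2,11.8,0,0,0,0.6],[0.3,0.2,11.8,0,0,0,0.6],[0.3,0.2,11.8,0,0,0,0.6],[0.3,0.2,11.8,0,0,0,0.6],[0.3,0.2,11.8,0,0,0,0.6],[0.3,0.2,11.8,0,0,0,0.6]]
  ]
}}

```text
t: 12.82
tcp_pos: [0.5219, -0.0572, 0.0919]
tool_rot: [0.705, 0.709, 0.0, 0.001]
force: [0.0, -0.5, -0.1]
finger_gap: 0.069
gripper_force: 0.0
```

```bash
python3 - <<'E'
from h import *
st()
E
```

```text
t 12.8 tcp [521.9 -57.2  91.9] yawY 0.3 gap 0.069 gf 0.0 F [ 0.  -0.5 -0.1] q [-0.32  0.6   1.8   0.    0.74 -0.33]
```

```bash
python3 - <<'E'
from h import *
im,i=shot("wrist","w8.png")
cv2.imwrite("pics/w8b.png",cv2.resize(im[...,::-1],(640,480),interpolation=cv2.INTER_CUBIC))
odots(im,i);st()
E
```

```text
dot [485.2 -50.5  63. ] [175, 215, 32, 30, 760]
dot [553.7 -49.9  63. ] [298, 215, 32, 30, 760]
t 12.9 tcp [521.8 -57.1  91.7] yawY 0.3 gap 0.067 gf 0.0 F [-0.3  0.3  0.7] q [-0.32  0.6   1.8   0.    0.73 -0.33]
```

View pics/w8b.png

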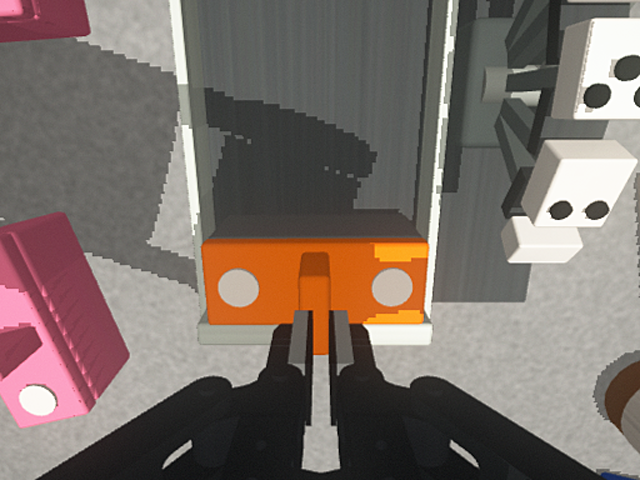

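The fin at (315,280) is roughly between the fingers, but no grip force is reported. I'll open, centre on the fin, go 4 mm lower and close again.

{"name": "carry_out", "arguments": {
  "targets": [
    [[0,0,0,0,0,0,3.5],[0,0,0,0,0,0,3.5],[0,0,0,0,0,0,3.5],[0.7,-0.2,0.3,0,0,0,3.5],[0.7,-0.2,0.4,0,0,0,3.5],[0.7,-0.2,0.4,0,0,0,0],[0.7,-0.2,0.4,0,0,0,0],[0.7,-0.2,0.4,0,0,0,0],[0.7,-0.2,0.4,0,0,0,0],[0.7,-0.2,0.4,0,0,0,0],[0.7,-0.2,0.4,0,0,0,0]]
  ]
}}

```text
t: 13.78
tcp_pos: [0.5194, -0.05, 0.0873]
tool_rot: [0.706, 0.709, 0.0, -0.0]
force: [-1.1, 0.7, 2.1]
finger_gap: 0.1
gripper_force: 68.6
```

```bash
python3 - <<'E'
from h import *
st();im,i=shot("wrist");odots(im,i)
E
```

```text
t 13.8 tcp [519.4 -50.   87.3] yawY 0.3 gap 0.100 gf 68.6 F [-1.1  0.7  2.1] q [-0.31  0.61  1.81  0.    0.72 -0.32]
dot [485.2 -50.7  63. ] [178, 230, 33, 31, 766]
dot [553.8 -50.2  63. ] [303, 230, 32, 31, 782]
```

{"name": "carry_out", "arguments": {
  "targets": [
    [[0,0,-2,0,0,0,0],[0,0,-5.5,0,0,0,0],[0,0,-9,0,0,0,0],[-2,0.5,-11.5,0,0,0,0],[-6,2,-12,0,0,-1,0],[-10,3.5,-12,0,0,-1.5,0],[-14,5,-12,0,0,-1.5,0],[-18,5.7,-12,0,0,-1.5,0],[-22,5.7,-12,0,0,-1.5,0],[-25,5.7,-12,0,0,-1.5,0],[-26.5,5.7,-12,0,0,-1.5,0],[-26.5,5.7,-12,0,0,-1.5,0]]
  ]
}}

```text
t: 14.83
tcp_pos: [0.5773, -0.319, 0.2064]
tool_rot: [0.698, 0.716, -0.001, 0.001]
force: [0.0, -0.0, -1.7]
finger_gap: 0.099
gripper_force: 68.7
```

```bash
python3 - <<'E'
from h import *
st();plan(576,-315,88,2)
E
```

```text
t 14.8 tcp [ 577.3 -319.   206.4] yawY 1.5 gap 0.099 gf 68.7 F [ 0.  -0.  -1.7] q [-0.67  0.6   1.36 -0.    1.18 -0.7 ]
plan (576, -315, 88, 2) -> cm [ 0.43 -0.12 11.84] deg [ 0.   0.1 -0.5]
```

{"name": "carry_out", "arguments": {
  "targets": [
    [[0.2,0,3,0,0,0,0],[0.2,0,6,0,0,0,0],[0.2,0,9,0,0,0,0],[0.2,0,10.5,0,0,0,0],[0.2,0,11.5,0,0,0,0],[0.2,0,11.8,0,0,0,0],[0.2,0,11.8,0,0,0,4.5],[0.2,0,11.8,0,0,0,4.5],[0.2,0,11.8,0,0,0,4.5],[0.2,0,11.8,0,0,0,4.5],[0.2,0,8,0,0,0,4.5],[0.2,0,4,0,0,0,4.5]]
  ]
}}

```text
t: 15.83
tcp_pos: [0.576, -0.3116, 0.1658]
tool_rot: [0.696, 0.718, -0.0, -0.003]
force: [1.4, -0.9, -0.2]
finger_gap: 0.529
gripper_force: 0.0
```

```bash
python3 - <<'E'
from h import *
st()
im,i=shot("top","t2.png")
cv2.imwrite("pics/t2b.png",cv2.resize(im[90:270,90:400,::-1],(775,450),interpolation=cv2.INTER_CUBIC))
for c,z in(("blue",.055),("orange",.06)):
    for k in blobs(im,c):
        print(c,rect(i,k,z),cv2.boundingRect(k), dots(im,i,k,z).round(1).tolist())
plan(400.6,-271.7,250,-13)
E
```

```text
t 15.8 tcp [ 576.  -311.6  165.8] yawY 1.8 gap 0.529 gf 0.0 F [ 1.4 -0.9 -0.2] q [-0.67  0.64  1.41  0.    1.1  -0.7 ]
blue (array([419.5, 264.2]), array([99.4, 42.8]), -20.1) (158, 204, 23, 32) [[451.7, 252.0], [388.2, 275.9]]
blue (array([501.9, 402.5]), array([100. ,  44.5]), 11.4) (121, 178, 16, 31) [[536.4, 409.0], [470.5, 395.5]]
blue (array([589.6, 265.9]), array([99.6, 38.7]), 21.0) (162, 153, 20, 31) [[622.2, 279.8], [559.0, 255.3]]
blue (array([ 729. , -271.8]), array([99.8, 73.4]), 74.3) (317, 119, 33, 28) [[750.1, -242.0], [748.6, -311.1]]
plan (400.6, -271.7, 250, -13) -> cm [  4.88 -17.87  -7.51] deg [ 0.7  0.4 14.8]
```

View pics/t2b.png

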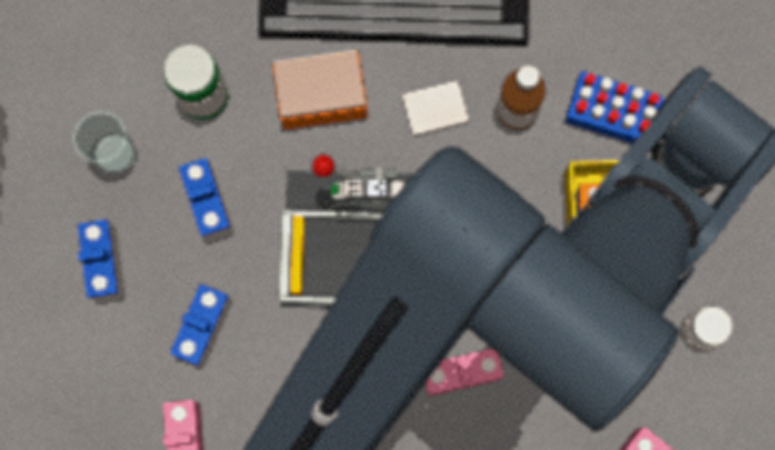

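The crop confirms three blue-topped fresh cartridges at (204,197), (97,258) and (200,325). The fourth is hidden under the arm. The pink ones at (465,370), (182,425) and (645,440) are look-alikes and stay put. Next I hover over the fourth fresh cartridge, near the bin.

{"name": "carry_out", "arguments": {
  "targets": [
    [[0,0,-2.5,0,0,0,4.5],[1,-3.5,-3,0,0,5,4.5],[2,-7,-3,0,0,10,4.5],[3,-11,-3,0,0,14.8,4.5],[4,-15,-3,0,0,14.8,4.5],[4.9,-17.5,-3,0,0,14.8,4.5],[4.9,-17.9,-3,0,0,14.8,4.5],[4.9,-17.9,-3,0,0,14.8,4.5],[4.9,-17.9,-3,0,0,14.8,4.5]]
  ]
}}

```text
t: 16.63
tcp_pos: [0.3986, -0.2708, 0.1985]
tool_rot: [0.783, 0.622, 0.0, 0.002]
force: [-0.4, -0.9, 1.6]
finger_gap: 0.525
gripper_force: 0.0
```

```bash
cat >> h.py <<'E'
def fresh(near,f=None,z=.055):
    """wrist view: blue cartridge nearest to (x,y) mm -> centre, yaw of the long axis, from its two white dots"""
    im,i=shot("wrist",f)
    c=[(np.hypot(*(rect(i,k,z)[0]-near)),k) for k in blobs(im,"blue",800)]
    k=min(c,key=lambda a:a[0])[1];d=dots(im,i,k,z);m=d.mean(0);e=d[0]-d[1];yaw=np.degrees(np.arctan2(e[1],e[0]))
    yaw=(yaw+90)%180-90
    print("fresh",m.round(1),"yaw %.1f len %.1f"%(yaw,np.hypot(*e)),"rect",rect(i,k,z),cv2.boundingRect(k));return m,yaw
E
python3 - <<'E'
from h import *
st();m,y=fresh((400.6,-271.7),"w9.png");plan(*m,79,y)
E
```

```text
t 16.6 tcp [ 398.6 -270.8  198.5] yawY -13.1 gap 0.525 gf 0.0 F [-0.4 -0.9  1.6] q [-0.83  0.38  1.82  0.    0.94 -0.6 ]
fresh [ 402.8 -273.5] yaw -13.5 len 68.3 rect (array([ 402.1, -276.2]), array([99.1, 48.3]), -13.1) (205, 162, 114, 53)
plan (np.float64(402.7934533472039), np.float64(-273.47788440518923), 79, np.float64(-13.51295148687025)) -> cm [-0.14  0.38 11.93] deg [0.2 0.1 0.5]
```

{"name": "carry_out", "arguments": {
  "targets": [
    [[-0.2,0.4,3.5,0,0,0.5,4.5],[-0.2,0.4,7,0,0,0.5,4.5],[-0.2,0.4,9.5,0,0,0.5,4.5],[-0.2,0.4,11,0,0,0.5,4.5],[-0.2,0.4,11.7,0,0,0.5,3.5],[-0.2,0.4,11.7,0,0,0.5,3],[-0.2,0.4,11.7,0,0,0.5,0],[-0.2,0.4,11.7,0,0,0.5,0],[-0.2,0.4,11.7,0,0,0.5,0],[-0.2,0.4,11.7,0,0,0.5,0],[-0.2,0.4,11.7,0,0,0.5,0],[-0.2,0.4,11.7,0,0,0.5,0]]
  ]
}}

```text
t: 17.68
tcp_pos: [0.4014, -0.2728, 0.081]
tool_rot: [0.786, 0.619, 0.0, 0.001]
force: [1.2, 0.7, 0.1]
finger_gap: 0.093
gripper_force: 68.9
```

```bash
python3 - <<'E'
from h import *
st();plan(518.8,-46,220,0.2)
E
```

```text
t 17.7 tcp [ 401.4 -272.8   81. ] yawY -13.6 gap 0.093 gf 68.9 F [1.2 0.7 0.1] q [-0.83  0.59  1.91  0.    0.64 -0.59]
plan (518.8, -46, 220, 0.2) -> cm [ 24.78   6.13 -13.92] deg [  0.1   0.1 -13.8]
```

{"name": "carry_out", "arguments": {
  "targets": [
    [[0,0,-2,0,0,0,0],[0,0,-5.5,0,0,0,0],[0,0,-9.5,0,0,0,0],[2,0.5,-12.5,0,0,-3,0],[5.5,1.5,-14,0,0,-8,0],[9,2.5,-14,0,0,-13.8,0],[13,3.5,-14,0,0,-13.8,0],[17,4.5,-14,0,0,-13.8,0],[20.5,5.5,-14,0,0,-13.8,0],[23.5,6.1,-14,0,0,-13.8,0],[24.8,6.1,-14,0,0,-13.8,0],[24.8,6.1,-14,0,0,-13.8,0]]
  ]
}}

```text
t: 18.68
tcp_pos: [0.5177, -0.042, 0.2199]
tool_rot: [0.704, 0.71, 0.0, -0.001]
force: [-0.4, -0.6, -2.5]
finger_gap: 0.092
gripper_force: 68.7
```

```bash
python3 - <<'E'
from h import *
im,i=shot("wrist","w10.png")
for k in blobs(im,"blue",800):
    p=ray(i,k[:,0],.20); print(rect(i,k,.20-.03+.0),cv2.boundingRect(k))
k=max(blobs(im,"blue",800),key=cv2.contourArea)
s=manip.sense();d=dots(im,i,k,s["tcp_pos"][2]-.081+.055);print(d.round(1),d.mean(0))
st();plan(518.8,-46,90,0.2)
E
```

```text
(array([ 648.7, -120.8]), array([56.2, 30.8]), -28.8) (405, 306, 78, 47)
(array([518.4, -61.5]), array([112.5,  67.1]), 0.5) (166, 205, 183, 95)
[[552.3 -42. ]
 [483.6 -42.2]] [517.98878118 -42.09381763]
t 18.7 tcp [517.3 -43.8 219.9] yawY 0.5 gap 0.088 gf 68.8 F [-0.7 -0.4 -2.1] q [-0.3   0.4   1.7  -0.    1.04 -0.31]
plan (518.8, -46, 90, 0.2) -> cm [-0.22  0.17 12.99] deg [-0.1 -0.   0.3]
```

{"name": "carry_out", "arguments": {
  "targets": [
    [[0,0.15,2,0,0,0.3,0],[0,0.15,5,0,0,0.3,0],[0,0.15,7,0,0,0.3,0],[0,0.15,8,0,0,0.3,0],[0,0.15,9,0,0,0.3,0],[0,0.15,10.5,0,0,0.3,0],[0,0.15,12,0,0,0.3,0],[0,0.15,12.7,0,0,0.3,0],[0,0.15,12.8,0,0,0.3,0]]
  ]
}}

```text
t: 19.48
tcp_pos: [0.519, -0.0458, 0.0914]
tool_rot: [0.708, 0.707, -0.001, -0.001]
force: [-0.2, 0.7, -3.0]
finger_gap: 0.091
gripper_force: 68.7
```

```bash
python3 - <<'E'
from h import *
st();im,i=shot("wrist");odots(im,i)
E
```

```text
t 19.5 tcp [519.  -45.8  91.4] yawY -0.1 gap 0.091 gf 68.7 F [-0.2  0.7 -3. ] q [-0.3   0.6   1.81 -0.    0.73 -0.3 ]
dot [484.4 -47.2  63. ] [179, 229, 33, 30, 775]
dot [554.1 -47.6  63. ] [302, 229, 34, 31, 788]
```

{"name": "carry_out", "arguments": {
  "targets": [
    [[0,0,0.2,0,0,0,0],[0,0,0.2,0,0,0,4.5],[0,0,0.2,0,0,0,4.5],[0,0,0.2,0,0,0,4.5],[0,0,0.2,0,0,0,4.5],[0,0,-3,0,0,0,4.5],[0,0,-7,0,0,0,4.5],[2,-0.5,-10.5,0,0,2,4.5],[6,-2,-12,0,0,6,4.5],[10,-3.5,-12,0,0,10,4.5],[14,-5,-12,0,0,15,4.5],[18,-6.5,-12,0,0,20,4.5]]
  ]
}}

```text
t: 20.53
tcp_pos: [0.4565, 0.1299, 0.2134]
tool_rot: [0.821, 0.571, 0.001, 0.001]
force: [0.4, 0.4, -0.1]
finger_gap: 0.526
gripper_force: 0.0
```

```bash
python3 - <<'E'
from h import *
st();im,i=shot("top")
for k in blobs(im,"blue",150):
    d=dots(im,i,k,.055).mean(0); print(d.round(1),rect(i,k,.055))
plan(421.5,264,200,-20.5)
E
```

```text
t 20.5 tcp [456.5 129.9 213.4] yawY -20.3 gap 0.526 gf 0.0 F [ 0.4  0.4 -0.1] q [0.04 0.35 1.82 0.   0.97 0.4 ]
[515.9 -16. ] (array([514.7, -15.9]), array([101.5,  42.1]), 6.4)
[503.6 402.3] (array([501.9, 402.5]), array([100. ,  44.5]), 11.4)
[ 744.  -263.8] (array([ 726.4, -280. ]), array([117.3,  73.4]), 73.7)
plan (421.5, 264, 200, -20.5) -> cm [10.92 -7.25  1.36] deg [-0.3 -0.2  0.2]
```

Fresh cartridge 1 has been knocked to about y=-16 inside the channel. I'll move it back after placing the next one in the far slot.

{"name": "carry_out", "arguments": {
  "targets": [
    [[3,-2,0.5,0,0,0,4.5],[6,-4,1.3,0,0,0,4.5],[9,-6,1.3,0,0,0,4.5],[10.5,-7,1.3,0,0,0,4.5],[10.9,-7.2,1.3,0,0,0,4.5],[10.9,-7.2,1.3,0,0,0,4.5],[10.9,-7.2,1.3,0,0,0,4.5]]
  ]
}}

```text
t: 21.17
tcp_pos: [0.4269, 0.2551, 0.1994]
tool_rot: [0.819, 0.574, 0.0, 0.0]
force: [0.6, -0.1, -0.3]
finger_gap: 0.526
gripper_force: 0.0
```

```bash
python3 - <<'E'
from h import *
st();m,y=fresh((421,264),"w11.png");plan(*m,80,y)
E
```

```text
t 21.2 tcp [426.9 255.1 199.4] yawY -20.0 gap 0.526 gf 0.0 F [ 0.6 -0.1 -0.3] q [ 0.31  0.4   1.78 -0.    0.96  0.66]
fresh [420.7 262.7] yaw -20.2 len 68.2 rect (array([419.9, 260.2]), array([99. , 46.8]), -20.0) (191, 155, 114, 52)
plan (np.float64(420.6628853349739), np.float64(262.6608398976019), 80, np.float64(-20.160815968646602)) -> cm [ 0.53 -0.88 11.94] deg [0.  0.  0.1]
```

{"name": "carry_out", "arguments": {
  "targets": [
    [[0.3,-0.5,3,0,0,0,4.5],[0.3,-0.5,6,0,0,0,4.5],[0.3,-0.5,8,0,0,0,4.5],[0.3,-0.5,9,0,0,0,4.5],[0.3,-0.5,9,0,0,0,4.5],[0.3,-0.5,9,0,0,0,4.5]]
  ]
}}

```text
t: 21.72
tcp_pos: [0.4236, 0.2593, 0.1093]
tool_rot: [0.82, 0.573, -0.0, -0.0]
force: [0.2, -0.9, 0.9]
finger_gap: 0.526
gripper_force: 0.0
```

```bash
python3 - <<'E'
from h import *
st();plan(420.7,262.7,80,-20.2)
E
```

```text
t 21.7 tcp [423.6 259.3 109.3] yawY -20.1 gap 0.526 gf 0.0 F [ 0.2 -0.9  0.9] q [ 0.32  0.55  1.86 -0.    0.73  0.68]
plan (420.7, 262.7, 80, -20.2) -> cm [ 0.22 -0.39  2.93] deg [-0.   0.   0.1]
```

{"name": "carry_out", "arguments": {
  "targets": [
    [[0.1,-0.2,1,0,0,0,4],[0.2,-0.4,2,0,0,0,3.5],[0.2,-0.4,2.8,0,0,0,3.5],[0.2,-0.4,2.9,0,0,0,3],[0.2,-0.4,2.9,0,0,0,0],[0.2,-0.4,2.9,0,0,0,0],[0.2,-0.4,2.9,0,0,0,0],[0.2,-0.4,2.9,0,0,0,0],[0.2,-0.4,2.9,0,0,0,0],[0.2,-0.4,1,0,0,0,0],[0.2,-0.4,-3,0,0,0,0],[0.2,-0.4,-5,0,0,0,0]]
  ]
}}

```text
t: 22.72
tcp_pos: [0.4199, 0.2636, 0.1612]
tool_rot: [0.819, 0.573, 0.0, -0.0]
force: [0.7, -0.0, -2.7]
finger_gap: 0.087
gripper_force: 68.8
```

```bash
python3 - <<'E'
from h import *
st();plan(519,98,220,0.2)
E
```

```text
t 22.7 tcp [419.9 263.6 161.2] yawY -20.0 gap 0.087 gf 68.8 F [ 0.7 -0.  -2.7] q [0.33 0.46 1.82 0.   0.86 0.68]
plan (519, 98, 220, 0.2) -> cm [-12.16  14.98  -5.88] deg [  0.   -0.  -20.2]
```

{"name": "carry_out", "arguments": {
  "targets": [
    [[0,0,-4,0,0,-5,0],[-2,2.5,-6,0,0,-10,0],[-4.5,5.5,-6,0,0,-15,0],[-7,8.5,-6,0,0,-20.2,0],[-9.5,11.5,-6,0,0,-20.2,0],[-11.5,14,-6,0,0,-20.2,0],[-12.1,14.9,-6,0,0,-20.2,0],[-12.1,14.9,-6,0,0,-20.2,0],[-12.1,14.9,-6,0,0,-20.2,0],[-12.1,14.9,-6,0,0,-20.2,0]]
  ]
}}

```text
t: 23.55
tcp_pos: [0.5166, 0.0999, 0.2187]
tool_rot: [0.706, 0.708, -0.001, -0.001]
force: [-0.7, 0.8, -1.3]
finger_gap: 0.091
gripper_force: 68.7
```

```bash
python3 - <<'E'
from h import *
st();plan(519,98,90.5,0.2)
im,i=shot("wrist","w12.png")
cv2.imwrite("pics/w12b.png",cv2.resize(im[...,::-1],(640,480),interpolation=cv2.INTER_CUBIC))
odots(im,i)
E
```

```text
t 23.6 tcp [516.6  99.9 218.7] yawY 0.2 gap 0.091 gf 68.7 F [-0.7  0.8 -1.3] q [-0.02  0.41  1.69  0.    1.05 -0.03]
plan (519, 98, 90.5, 0.2) -> cm [-0.2   0.27 12.82] deg [-0.2 -0.1  0. ]
dot [456.6  34.9  63. ] [179, 230, 33, 30, 768]
dot [577.6  34.7  63. ] [303, 230, 33, 31, 779]
dot [ 517.1 -100.    63. ] [240, 331, 34, 47, 1333]
```

View pics/w12b.png

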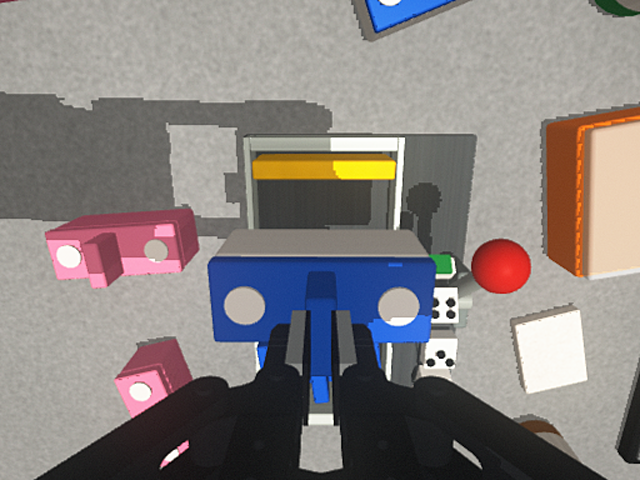

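The cartridge is held squarely above the channel, with its top at (320,300), and cartridge 1 stands below at (320,370). I lower it at y≈98, clear of the bar at row 167.

{"name": "carry_out", "arguments": {
  "targets": [
    [[-0.1,0.25,2,0,0,0,0],[-0.1,0.25,5,0,0,0,0],[-0.1,0.25,7,0,0,0,0],[-0.1,0.25,8,0,0,0,0],[-0.1,0.25,9,0,0,0,0],[-0.1,0.25,10.5,0,0,0,0],[-0.1,0.25,12,0,0,0,0],[-0.1,0.25,12.8,0,0,0,0],[-0.1,0.25,12.9,0,0,0,0]]
  ]
}}

```text
t: 24.35
tcp_pos: [0.5203, 0.0982, 0.0893]
tool_rot: [0.706, 0.708, -0.001, -0.001]
force: [-0.9, -0.1, -2.2]
finger_gap: 0.09
gripper_force: 68.7
```

```bash
python3 - <<'E'
from h import *
st()
im,i=shot("wrist");odots(im,i)
E
```

```text
t 24.4 tcp [520.3  98.2  89.3] yawY 0.2 gap 0.090 gf 68.7 F [-0.9 -0.1 -2.2] q [-0.02  0.61  1.79  0.    0.74 -0.03]
dot [486.1  97.1  63. ] [179, 230, 33, 30, 773]
dot [554.9  96.9  63. ] [302, 230, 33, 31, 791]
```

{"name": "carry_out", "arguments": {
  "targets": [
    [[0,0,0.1,0,0,0,4.5],[0,0,0.1,0,0,0,4.5],[0,0,0.1,0,0,0,4.5],[0,0,0.1,0,0,0,4.5],[0,0,-3,0,0,0,4.5],[0,0,-7,0,0,0,4.5],[-2,0,-11,0,0,0,4.5],[-5.5,0,-12,0,0,-2,4.5],[-9,-0.3,-12,0,0,-4,4.5],[-11,-0.4,-12,0,0,-6,4.5],[-11.4,-0.4,-12,0,0,-6,4.5],[-11.4,-0.4,-12,0,0,-6,4.5]]
  ]
}}

```text
t: 25.4
tcp_pos: [0.5174, -0.0176, 0.2108]
tool_rot: [0.669, 0.743, 0.0, 0.0]
force: [0.2, -0.1, 0.3]
finger_gap: 0.531
gripper_force: 0.0
```

```bash
python3 - <<'E'
from h import *
st();m,y=fresh((516,-16),"w13.png",.063);plan(*m,88.5,y)
im,i=shot("top")
for k in blobs(im,"blue",150):
    print(dots(im,i,k,.055).mean(0).round(1),rect(i,k,.055))
E
```

```text
t 25.4 tcp [517.4 -17.6 210.8] yawY 6.0 gap 0.531 gf 0.0 F [ 0.2 -0.1  0.3] q [-0.25  0.41  1.72  0.    1.01 -0.35]
fresh [515.6 -16.7] yaw 6.9 len 68.3 rect (array([516.1, -19.4]), array([99.3, 48.7]), 7.0) (198, 157, 113, 54)
plan (np.float64(515.6098674707014), np.float64(-16.74726123062787), 88.5, np.float64(6.9402249122784525)) -> cm [-0.02 -0.17 12.2 ] deg [ 0.  -0.  -0.9]
[503.4 402.2] (array([501.8, 402.6]), array([100.2,  44.2]), 11.9)
[590.6 267.4] (array([589.6, 265.9]), array([99.6, 38.7]), 21.0)
[ 744.2 -263.8] (array([ 726.4, -280. ]), array([117.3,  73.4]), 73.7)
```

{"name": "carry_out", "arguments": {
  "targets": [
    [[0,-0.15,3.5,0,0,-0.9,4.5],[0,-0.15,7,0,0,-0.9,4.5],[0,-0.15,10,0,0,-0.9,4.5],[0,-0.15,11.5,0,0,-0.9,4],[0,-0.15,12,0,0,-0.9,3.5],[0,-0.15,12,0,0,-0.9,3],[0,-0.15,12,0,0,-0.9,0],[0,-0.15,12,0,0,-0.9,0],[0,-0.15,12,0,0,-0.9,0],[0,-0.15,12,0,0,-0.9,0],[0,-0.15,12,0,0,-0.9,0],[0,-0.15,12,0,0,-0.9,0]]
  ]
}}

```text
t: 26.5
tcp_pos: [0.5161, -0.0167, 0.0909]
tool_rot: [0.662, 0.749, 0.0, 0.001]
force: [0.6, -0.1, -0.9]
finger_gap: 0.003
gripper_force: 0.0
```

```bash
python3 - <<'E'
from h import *
st();plan(519,-46,88.5,0.2)
E
```

```text
t 26.5 tcp [516.1 -16.7  90.9] yawY 7.1 gap 0.003 gf 0.0 F [ 0.6 -0.1 -0.9] q [-0.25  0.6   1.82  0.    0.72 -0.37]
plan (519, -46, 88.5, 0.2) -> cm [-2.95 -0.08  0.24] deg [0.1 0.  6.9]
```

```bash
python3 - <<'E'
from h import *
st();m,y=fresh((516,-16),"w14.png",.063)
im=cv2.imread("pics/w14.png");cv2.imwrite("pics/w14b.png",cv2.resize(im[130:384,130:400],(640,602-2),interpolation=cv2.INTER_CUBIC))
E
```

```text
t 26.5 tcp [516.1 -16.7  90.9] yawY 7.1 gap 0.003 gf 0.0 F [ 0.6 -0.1 -0.9] q [-0.25  0.6   1.82  0.    0.72 -0.37]
fresh [515.6 -16.9] yaw 6.9 len 68.6 rect (array([515.5, -14.6]), array([98.6, 41.8]), 7.0) (165, 203, 181, 69)
```

View pics/w14b.png

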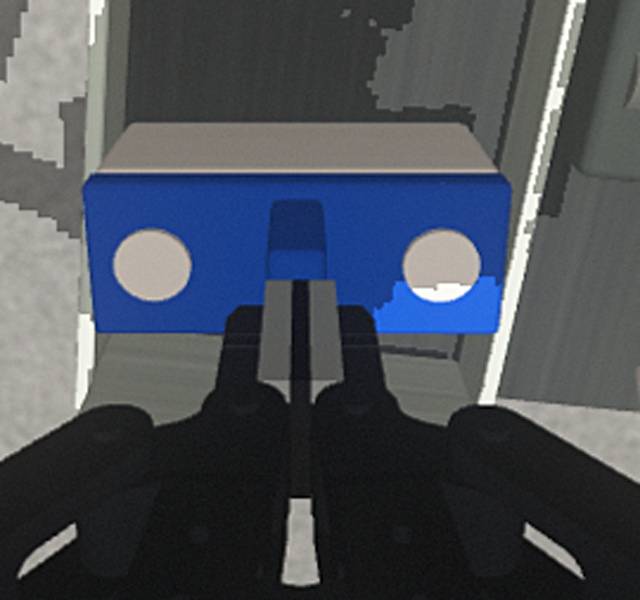

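The closed pads sit over the fin top instead of around it. TCP at z=91 is too high, while about 81 mm above the cartridge's foot works. I'll reopen and grasp 6-7 mm lower.

{"name": "carry_out", "arguments": {
  "targets": [
    [[0,0,-0.8,0,0,0,4],[0,0,-0.8,0,0,0,4],[0,0,-0.8,0,0,0,4],[0,0,0,0,0,0,4],[0,0,0.4,0,0,0,4],[0,0,0.65,0,0,0,4],[0,0,0.65,0,0,0,0],[0,0,0.65,0,0,0,0],[0,0,0.65,0,0,0,0],[0,0,0.65,0,0,0,0],[0,0,0.65,0,0,0,0],[0,0,0.65,0,0,0,0]]
  ]
}}

```text
t: 27.55
tcp_pos: [0.5156, -0.0164, 0.0836]
tool_rot: [0.662, 0.749, -0.0, -0.0]
force: [-0.8, -0.4, -3.0]
finger_gap: 0.109
gripper_force: 69.6
```

```bash
python3 - <<'E'
from h import *
st();plan(519,-46,84.5,0.2)
E
```

```text
t 27.6 tcp [515.6 -16.4  83.6] yawY 7.1 gap 0.109 gf 69.6 F [-0.8 -0.4 -3. ] q [-0.25  0.61  1.83  0.    0.7  -0.37]
plan (519, -46, 84.5, 0.2) -> cm [-2.98 -0.03 -0.09] deg [-0.  -0.   6.9]
```

{"name": "carry_out", "arguments": {
  "targets": [
    [[0,0,-1,0,0,0,0],[-1,0,-1.2,0,0,3,0],[-2,0,-1.2,0,0,6.9,0],[-2.9,0,-1.2,0,0,6.9,0],[-2.9,0,-1.2,0,0,6.9,0],[-2.9,0,-0.5,0,0,6.9,0],[-2.9,0,0,0,0,6.9,0],[-2.9,0,0,0,0,6.9,4],[-2.9,0,0,0,0,6.9,4],[-2.9,0,0,0,0,6.9,4],[-2.9,0,0,0,0,6.9,4],[-2.9,0,-4,0,0,6.9,4]]
  ]
}}

```text
t: 28.55
tcp_pos: [0.5142, -0.0437, 0.1166]
tool_rot: [0.706, 0.708, -0.004, -0.008]
force: [0.4, 0.2, -0.5]
finger_gap: 0.47
gripper_force: 0.0
```

```bash
python3 - <<'E'
from h import *
im,i=shot("wrist","w15.png");odots(im,i);st()
plan(590,220,200,21);plan(590,267,200,21)
E
```

```text
dot [484.8 -45.6  63. ] [198, 214, 29, 26, 591]
dot [553.3 -45.5  63. ] [305, 214, 30, 27, 611]
t 28.6 tcp [520.4 -45.3 126.8] yawY 0.2 gap 0.472 gf 0.0 F [ 1.2 -0.7  3.2] q [-0.3   0.54  1.78  0.    0.81 -0.3 ]
plan (590, 220, 200, 21) -> cm [26.5   7.06 -7.32] deg [  0.    0.  -20.8]
plan (590, 267, 200, 21) -> cm [31.2   7.08 -7.32] deg [  0.    0.  -20.8]
```

{"name": "carry_out", "arguments": {
  "targets": [
    [[0,0,-4,0,0,0,4.5],[0,0,-8,0,0,0,4.5],[2.5,0,-11,0,0,-3,4.5],[6.5,0,-13,0,0,-8,4.5],[10.5,1,-13,0,0,-14,4.5],[14.5,2.5,-13,0,0,-20.8,4.5],[18.3,4,-13,0,0,-20.8,4.5],[22,5.5,-13,0,0,-20.8,4.5],[26,7,-12,0,0,-20.8,4.5],[29.5,7,-10,0,0,-20.8,4.5],[31,7,-7.5,0,0,-20.8,4.5],[31,7,-7.5,0,0,-20.8,4.5]]
  ]
}}

```text
t: 29.6
tcp_pos: [0.5847, 0.2684, 0.1937]
tool_rot: [0.565, 0.825, -0.003, -0.003]
force: [-1.3, -0.5, -1.3]
finger_gap: 0.528
gripper_force: 0.0
```

```bash
python3 - <<'E'
from h import *
st();m,y=fresh((590,267),"w16.png");st();plan(*m,77,y)
E
```

```text
t 29.6 tcp [584.7 268.4 193.7] yawY 21.3 gap 0.528 gf 0.0 F [-1.3 -0.5 -1.3] q [ 0.26  0.59  1.41  0.    1.14 -0.12]
fresh [591.6 266.2] yaw 21.1 len 68.3 rect (array([592.7, 263.4]), array([99. , 48.9]), 21.4) (206, 167, 115, 54)
t 29.6 tcp [585.8 266.4 195.7] yawY 21.2 gap 0.530 gf 0.0 F [ 0.  -0.5  0.6] q [ 0.25  0.59  1.41 -0.    1.15 -0.12]
plan (np.float64(591.6301324414244), np.float64(266.1951168071481), 77, np.float64(21.100871332234462)) -> cm [-0.24  0.61 11.86] deg [-0.4 -0.   0.1]
```

{"name": "carry_out", "arguments": {
  "targets": [
    [[-0.2,0.5,4,0,0,0,4.5],[-0.2,0.5,7.5,0,0,0,4.5],[-0.2,0.5,9.5,0,0,0,4.5],[-0.2,0.5,10,0,0,0,4.2],[-0.2,0.5,10,0,0,0,4],[-0.2,0.5,10,0,0,0,4],[-0.2,0.5,10,0,0,0,4]]
  ]
}}

```text
t: 30.23
tcp_pos: [0.5959, 0.2647, 0.1014]
tool_rot: [0.567, 0.824, 0.002, 0.002]
force: [-0.5, -0.8, 0.2]
finger_gap: 0.47
gripper_force: 0.0
```

```bash
python3 - <<'E'
from h import *
st();plan(591.6,266.2,77,21.1)
E
```

```text
t 30.2 tcp [595.9 264.7 101.4] yawY 20.9 gap 0.470 gf 0.0 F [-0.5 -0.8  0.2] q [ 0.25  0.71  1.47 -0.    0.96 -0.12]
plan (591.6, 266.2, 77, 21.1) -> cm [ 0.29 -0.36  2.44] deg [ 0.3  0.  -0.2]
```

{"name": "carry_out", "arguments": {
  "targets": [
    [[0.2,-0.3,1,0,0,0,4],[0.2,-0.3,2,0,0,0,4],[0.2,-0.3,2.4,0,0,0,4],[0.2,-0.3,2.4,0,0,0,4],[0.2,-0.3,2.4,0,0,0,0],[0.2,-0.3,2.4,0,0,0,0],[0.2,-0.3,2.4,0,0,0,0],[0.2,-0.3,2.4,0,0,0,0],[0.2,-0.3,2.4,0,0,0,0],[0.2,-0.3,0,0,0,0,0],[0.2,-0.3,-4,0,0,0,0],[0.2,-0.3,-8,0,0,0,0]]
  ]
}}

```text
t: 31.23
tcp_pos: [0.5882, 0.265, 0.1774]
tool_rot: [0.567, 0.824, -0.003, -0.002]
force: [1.4, -0.7, -1.7]
finger_gap: 0.111
gripper_force: 69.4
```

```bash
python3 - <<'E'
from h import *
st();plan(519,50,290,0.2)
E
```

```text
t 31.2 tcp [588.2 265.  177.4] yawY 21.0 gap 0.111 gf 69.4 F [ 1.4 -0.7 -1.7] q [ 0.25  0.61  1.42  0.    1.11 -0.12]
plan (519, 50, 290, 0.2) -> cm [-17.6  -14.23 -11.18] deg [-0.4  0.  20.8]
```

{"name": "carry_out", "arguments": {
  "targets": [
    [[0,0,-4,0,0,0,0],[-1,-1,-8,0,0,3,0],[-3.5,-3,-11,0,0,8,0],[-6.5,-5.5,-11.2,0,0,14,0],[-9.5,-8,-11.2,0,0,20.8,0],[-12.5,-10.5,-11.2,0,0,20.8,0],[-15.3,-12.7,-11.2,0,0,20.8,0],[-17.2,-14,-11.2,0,0,20.8,0],[-17.6,-14.2,-9,0,0,20.8,0],[-17.6,-14.2,-6,0,0,20.8,0],[-17.6,-14.2,-5,0,0,20.8,0],[-17.6,-14.2,-5,0,0,20.8,0]]
  ]
}}

```text
t: 32.23
tcp_pos: [0.5177, 0.0507, 0.2258]
tool_rot: [0.706, 0.708, -0.003, -0.003]
force: [-0.7, 1.0, -3.0]
finger_gap: 0.11
gripper_force: 69.4
```

```bash
python3 - <<'E'
from h import *
im,i=shot("top","t3.png")
for k in blobs(im,"blue",60):
    print(dots(im,i,k,.055).mean(0).round(1),rect(i,k,.055))
st();plan(519.3,49.5,130,0.2)
E
```

```text
[519.3 -44.8] (array([516.9, -44. ]), array([97.5, 39.7]), 1.3)
[503.6 402.3] (array([501.6, 402.6]), array([100.4,  44.2]), 11.9)
[ 749.  -276.4] (array([ 726.4, -280. ]), array([117.3,  73.4]), 73.7)
t 32.3 tcp [519.4  50.7 227.5] yawY 0.2 gap 0.113 gf 69.4 F [ 0.4 -0.4 -2.3] q [-0.12  0.39  1.69  0.    1.07 -0.12]
plan (519.3, 49.5, 130, 0.2) -> cm [-0.13  0.03  9.75] deg [-0.3 -0.  -0. ]
```

{"name": "carry_out", "arguments": {
  "targets": [
    [[-0.1,0,3,0,0,0,0],[-0.1,0,6,0,0,0,0],[-0.1,0,8.5,0,0,0,0],[-0.1,0,9.5,0,0,0,0],[-0.1,0,9.5,0,0,0,0],[-0.1,0,9.5,0,0,0,0]]
  ]
}}

```text
t: 32.78
tcp_pos: [0.5219, 0.0497, 0.1347]
tool_rot: [0.706, 0.708, 0.001, 0.001]
force: [-0.4, 0.3, -2.4]
finger_gap: 0.11
gripper_force: 69.4
```

```bash
python3 - <<'E'
from h import *
st();plan(519.3,49.5,86,0.2)
im,i=shot("wrist","w17.png");odots(im,i)
for k in blobs(im,"yellow",200): print(rect(i,k,.056))
E
```

```text
t 32.8 tcp [521.9  49.7 134.7] yawY 0.2 gap 0.110 gf 69.4 F [-0.4  0.3 -2.4] q [-0.12  0.53  1.77  0.    0.83 -0.12]
plan (519.3, 49.5, 86, 0.2) -> cm [-0.02 -0.27  4.87] deg [0.1 0.  0. ]
dot [487.9  97.5  63. ] [190, 130, 28, 28, 629]
dot [556.4  97.7  63. ] [296, 130, 29, 28, 648]
dot [477.   23.1  63. ] [176, 233, 34, 31, 805]
dot [567.3  23.4  63. ] [304, 233, 33, 31, 807]
(array([518.3, 139.8]), array([102.2,  12.2]), 0.2)
```

Neighbour at y=97.6 is in place and the gaps are clear, so I lower and release.

{"name": "carry_out", "arguments": {
  "targets": [
    [[0,-0.2,1.5,0,0,0,0],[0,-0.2,3,0,0,0,0],[0,-0.2,4.2,0,0,0,0],[0,-0.2,4.8,0,0,0,0],[0,-0.2,4.8,0,0,0,0],[0,-0.2,4.8,0,0,0,4],[0,-0.2,4.8,0,0,0,4],[0,-0.2,4.8,0,0,0,4],[0,-0.2,4.8,0,0,0,4],[0,-0.2,2,0,0,0,4],[0,-0.2,-2,0,0,0,4],[0,-0.2,-6,0,0,0,4]]
  ]
}}

```text
t: 33.83
tcp_pos: [0.5178, 0.0495, 0.1945]
tool_rot: [0.706, 0.708, -0.001, -0.001]
force: [1.1, -0.7, -0.1]
finger_gap: 0.467
gripper_force: 0.0
```

```bash
python3 - <<'E'
from h import *
im,i=shot("wrist");odots(im,i)
st();plan(503.5,402.3,200,11.4)
E
```

```text
dot [488.   97.7  63. ] [209, 120, 23, 23, 403]
dot [556.4  97.7  63. ] [294, 120, 23, 23, 411]
dot [485.6  49.6  63. ] [209, 178, 21, 21, 343]
dot [553.9  49.7  63. ] [289, 178, 21, 21, 352]
dot [485.4 -45.9  63. ] [214, 277, 18, 17, 251]
dot [551.4 -45.9  63. ] [284, 277, 16, 18, 215]
t 33.9 tcp [523.3  49.2 202.8] yawY 0.2 gap 0.470 gf 0.0 F [2.3 0.  4.4] q [-0.12  0.42  1.72  0.    0.98 -0.12]
plan (503.5, 402.3, 200, 11.4) -> cm [35.32 -1.87  0.19] deg [  0.8   0.2 -11.2]
```

{"name": "carry_out", "arguments": {
  "targets": [
    [[3,-0.5,-1,0,0,0,4.5],[7,-1,-1,0,0,-3,4.5],[11,-1.5,-1,0,0,-6,4.5],[15,-1.8,-1,0,0,-11.2,4.5],[19,-1.8,-1,0,0,-11.2,4.5],[23,-1.8,0,0,0,-11.2,4.5],[27,-1.8,0,0,0,-11.2,4.5],[31,-1.8,0,0,0,-11.2,4.5],[34,-1.8,0,0,0,-11.2,4.5],[35.3,-1.8,0,0,0,-11.2,4.5],[35.3,-1.8,0,0,0,-11.2,4.5],[35.3,-1.8,0,0,0,-11.2,4.5]]
  ]
}}

```text
t: 34.88
tcp_pos: [0.4993, 0.4021, 0.1936]
tool_rot: [0.633, 0.774, -0.0, 0.0]
force: [0.5, 0.3, -0.6]
finger_gap: 0.529
gripper_force: 0.0
```

```bash
python3 - <<'E'
from h import *
st();m,y=fresh((503.5,402),"w18.png");st();plan(*m,77,y)
E
```

```text
t 34.9 tcp [499.3 402.1 193.6] yawY 11.4 gap 0.529 gf 0.0 F [ 0.5  0.3 -0.6] q [ 0.5   0.59  1.42 -0.    1.13  0.31]
fresh [503.9 401. ] yaw 11.6 len 68.4 rect (array([504.5, 397.9]), array([99.1, 48.6]), 11.4) (203, 164, 116, 54)
t 34.9 tcp [499.5 401.2 193.6] yawY 11.4 gap 0.525 gf 0.0 F [ 0.4 -0.9 -1.4] q [ 0.5   0.59  1.42 -0.    1.13  0.31]
plan (np.float64(503.92873485329807), np.float64(400.9608099859614), 77, np.float64(11.613743628978838)) -> cm [-0.1   0.44 11.66] deg [-0.   0.1 -0.3]
```

{"name": "carry_out", "arguments": {
  "targets": [
    [[-0.1,0.4,4,0,0,0,4.5],[-0.1,0.4,7.5,0,0,0,4.5],[-0.1,0.4,10,0,0,0,4.5],[-0.1,0.4,11.2,0,0,0,4],[-0.1,0.4,11.5,0,0,0,4],[-0.1,0.4,11.5,0,0,0,4],[-0.1,0.4,11.5,0,0,0,0],[-0.1,0.4,11.5,0,0,0,0],[-0.1,0.4,11.5,0,0,0,0],[-0.1,0.4,11.5,0,0,0,0],[-0.1,0.4,11.5,0,0,0,0],[-0.1,0.4,11.5,0,0,0,0]]
  ]
}}

```text
t: 35.93
tcp_pos: [0.504, 0.4026, 0.0803]
tool_rot: [0.633, 0.774, 0.001, 0.0]
force: [-1.4, -0.4, 6.6]
finger_gap: 0.093
gripper_force: 69.1
```

```bash
python3 - <<'E'
from h import *
st();plan(519.3,2,220,0.2)
E
```

```text
t 35.9 tcp [504.  402.6  80.3] yawY 11.4 gap 0.093 gf 69.1 F [-1.4 -0.4  6.6] q [ 0.5   0.74  1.49 -0.    0.91  0.3 ]
plan (519.3, 2, 220, 0.2) -> cm [-39.57  -6.39 -13.99] deg [ 0.1 -0.  11.2]
```

{"name": "carry_out", "arguments": {
  "targets": [
    [[0,0,-2,0,0,0,0],[0,0,-6,0,0,0,0],[0,0,-10,0,0,0,0],[-2,-0.5,-13,0,0,2,0],[-6,-1,-14.5,0,0,5,0],[-10,-1.6,-14.5,0,0,8,0],[-14,-2.2,-14.5,0,0,11.2,0],[-18,-2.9,-14.5,0,0,11.2,0],[-22,-3.5,-14.5,0,0,11.2,0],[-26,-4.2,-14.5,0,0,11.2,0],[-29.5,-4.8,-14.5,0,0,11.2,0],[-30,-4.9,-14.5,0,0,11.2,0]]
  ]
}}

```text
t: 36.93
tcp_pos: [0.5153, 0.0931, 0.2238]
tool_rot: [0.708, 0.707, -0.001, 0.001]
force: [-0.1, 0.4, -1.4]
finger_gap: 0.091
gripper_force: 68.6
```

```bash
python3 - <<'E'
from h import *
st();plan(519.3,2,220,0.2)
E
```

```text
t 36.9 tcp [515.3  93.1 223.8] yawY -0.1 gap 0.091 gf 68.6 F [-0.1  0.4 -1.4] q [-0.03  0.4   1.69 -0.    1.05 -0.03]
plan (519.3, 2, 220, 0.2) -> cm [-9.11  0.41  0.41] deg [ 0.   0.2 -0.3]
```

{"name": "carry_out", "arguments": {
  "targets": [
    [[-3,0.3,0.3,0,0,-0.3,0],[-6.5,0.3,0.3,0,0,-0.3,0],[-8.5,0.3,0.3,0,0,-0.3,0],[-8.9,0.3,0.4,0,0,-0.3,0],[-8.9,0.3,0.4,0,0,-0.3,0],[-8.9,0.3,0.4,0,0,-0.3,0]]
  ]
}}

```text
t: 37.43
tcp_pos: [0.5179, 0.0101, 0.2196]
tool_rot: [0.704, 0.71, 0.0, -0.0]
force: [-0.1, 0.3, -2.2]
finger_gap: 0.088
gripper_force: 68.6
```

```bash
python3 - <<'E'
from h import *
im,i=shot("wrist","w19.png");odots(im,i)
k=max(blobs(im,"blue",800),key=cv2.contourArea);s=manip.sense();d=dots(im,i,k,s["tcp_pos"][2]-.0803+.055);print("held",d.round(1))
im,i=shot("top")
for k in blobs(im,"blue",60): print(dots(im,i,k,.063).mean(0).round(1),rect(i,k,.063))
st();plan(519.3,2,135,0.2)
E
```

```text
dot [488.   97.8  63. ] [211, 69, 22, 22, 390]
dot [556.3  97.9  63. ] [292, 69, 22, 23, 398]
dot [485.7  49.7  63. ] [210, 127, 21, 21, 333]
dot [554.  50.  63.] [287, 127, 21, 21, 340]
dot [578.  -55.7  63. ] [301, 231, 33, 30, 764]
dot [456.5 -57.8  63. ] [177, 232, 33, 30, 770]
held [[482.9   8.2]
 [551.6   9.4]]
[517.7 -46.2] (array([517.1, -43.9]), array([100.2,  39.3]), 1.3)
[552.6  72.2] (array([554. ,  62.6]), array([65.9, 27.7]), 77.4)
[ 735. -284.] (array([ 723.7, -278.5]), array([116.8,  73.1]), 73.5)
t 37.5 tcp [518.   10.8 219.7] yawY 0.5 gap 0.089 gf 68.6 F [ 0.1 -0.1 -2.3] q [-0.2   0.4   1.71  0.    1.04 -0.21]
plan (519.3, 2, 135, 0.2) -> cm [-0.88  0.13  8.47] deg [-0.  -0.   0.3]
```

{"name": "carry_out", "arguments": {
  "targets": [
    [[-0.4,0.1,2,0,0,0.3,0],[-0.7,0.1,4,0,0,0.3,0],[-0.7,0.1,4,0,0,0.3,0],[-0.7,0.1,6,0,0,0.3,0],[-0.7,0.1,7.5,0,0,0.3,0],[-0.7,0.1,7.5,0,0,0.3,0],[-0.7,0.1,7.5,0,0,0.3,0]]
  ]
}}

```text
t: 38.12
tcp_pos: [0.519, 0.0034, 0.1449]
tool_rot: [0.706, 0.709, -0.0, -0.001]
force: [-0.7, -0.5, -2.1]
finger_gap: 0.091
gripper_force: 68.8
```

```bash
python3 - <<'E'
from h import *
im,i=shot("wrist");k=max(blobs(im,"blue",800),key=cv2.contourArea);s=manip.sense();odots(im,i,s["tcp_pos"][2]-.0803+.055)
st();plan(519.3,4,89.5,0.2)
E
```

```text
dot [495.7  95.2 120.2] [193, 51, 30, 31, 721]
dot [546.9  95.3 120.2] [302, 51, 30, 31, 726]
dot [493.9  59.2 120.2] [194, 130, 27, 27, 577]
dot [545.1  59.3 120.2] [296, 130, 27, 28, 594]
dot [552.4   2.8 120.2] [301, 231, 33, 30, 757]
dot [484.    1.8 120.2] [177, 232, 33, 30, 770]
t 38.2 tcp [519.7   3.1 145.5] yawY 0.2 gap 0.096 gf 68.8 F [-0.6  0.3 -1.9] q [-0.21  0.51  1.78  0.    0.86 -0.21]
plan (519.3, 4, 89.5, 0.2) -> cm [ 0.09 -0.04  5.6 ] deg [0. 0. 0.]
```

{"name": "carry_out", "arguments": {
  "targets": [
    [[0,0,1.5,0,0,0,0],[0,0,3,0,0,0,0],[0,0,4.5,0,0,0,0],[0,0,5.4,0,0,0,0],[0,0,5.6,0,0,0,0],[0,0,5.6,0,0,0,4],[0,0,5.6,0,0,0,4],[0,0,5.6,0,0,0,4],[0,0,5.6,0,0,0,4],[0,0,2,0,0,0,4],[0,0,-2,0,0,0,5],[0,0,-6,0,0,0,5]]
  ]
}}

```text
t: 39.17
tcp_pos: [0.5187, 0.0025, 0.2058]
tool_rot: [0.706, 0.708, -0.001, -0.001]
force: [1.9, -1.2, 0.3]
finger_gap: 0.586
gripper_force: 0.0
```

{"name": "carry_out", "arguments": {
  "targets": [
    [[0,0,-4,0,0,0,5],[3,0,-7,0,0,0,5],[6,0,-9,0,0,0,5],[8,0,-9,0,0,0,5],[8,0,-9,0,0,0,5],[8,0,-9,0,0,0,5]]
  ]
}}

```text
t: 39.67
tcp_pos: [0.5188, 0.0832, 0.2955]
tool_rot: [0.705, 0.709, 0.0, 0.001]
force: [-0.3, -0.5, 0.9]
finger_gap: 0.586
gripper_force: 0.0
```

```bash
python3 - <<'E'
from h import *
st()
im,i=shot("wrist","w20.png");odots(im,i)
cv2.imwrite("pics/w20b.png",cv2.resize(im[...,::-1],(640,480),interpolation=cv2.INTER_CUBIC))
b=[(ray(i,[cv2.minEnclosingCircle(k)[0]],.149)*1000)[0].round(1) for k in blobs(im,"red",100)];print(b)
for k in blobs(im,"yellow",200): print(rect(i,k,.056))
plan(613.5,102,150,0.3)
E
```

```text
t 39.7 tcp [518.8  83.2 295.5] yawY 0.3 gap 0.586 gf 0.0 F [-0.3 -0.5  0.9] q [-0.05  0.31  1.6  -0.    1.23 -0.06]
dot [488.1  97.4  63. ] [221, 142, 16, 16, 206]
dot [556.5  97.6  63. ] [282, 142, 16, 16, 202]
dot [485.7  49.5  63. ] [220, 183, 16, 15, 185]
dot [554.   49.8  63. ] [279, 183, 15, 15, 186]
dot [483.7   1.2  63. ] [219, 222, 16, 14, 172]
dot [552.    1.5  63. ] [276, 222, 15, 14, 168]
dot [485.1 -46.   63. ] [222, 257, 14, 13, 153]
dot [553.2 -45.8  63. ] [276, 257, 15, 13, 154]
[array([613.9, 101.8, 149. ])]
(array([ 559.9, -205.3]), array([114.5,  60.3]), 4.1)
(array([545.2, 139.7]), array([48.6, 11.8]), 0.3)
plan (613.5, 102, 150, 0.3) -> cm [ 1.93  9.49 14.49] deg [ 0.   0.  -0.1]
```

View pics/w20b.png

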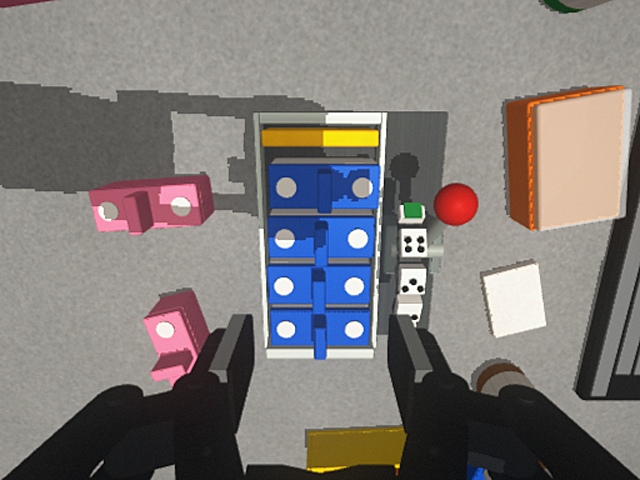

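All four fresh cartridges stand in the channel, with tops at rows 187, 238, 286 and 328 and about x=320. The bar at row 138 and the ball at (456,204) are in the open position. Next I pinch the ball.

{"name": "carry_out", "arguments": {
  "targets": [
    [[0.5,3,0,0,0,0,5],[1.2,6,1,0,0,0,5],[1.9,9.3,3,0,0,0,5],[1.9,9.5,6.5,0,0,0,5],[1.9,9.5,10,0,0,0,5],[1.9,9.5,12.5,0,0,0,5],[1.9,9.5,14,0,0,0,5],[1.9,9.5,14.6,0,0,0,5],[1.9,9.5,14.6,0,0,0,5],[1.9,9.5,14.6,0,0,0,5]]
  ]
}}

```text
t: 40.55
tcp_pos: [0.6144, 0.1008, 0.1489]
tool_rot: [0.706, 0.708, -0.0, 0.0]
force: [1.4, -0.3, -0.3]
finger_gap: 0.582
gripper_force: 0.0
```

{"name": "carry_out", "arguments": {
  "targets": [
    [[0,0,0,0,0,0,2],[0,0,0,0,0,0,2],[0,0,0,0,0,0,2],[0,0,0,0,0,0,2],[0,0,0,0,0,0,2],[0,0,0,0,0,0,2]]
  ],
  "force": 50
}}

```text
t: 41.05
tcp_pos: [0.6135, 0.1021, 0.1504]
tool_rot: [0.706, 0.708, 0.0, -0.0]
force: [-3.4, 0.3, 5.9]
finger_gap: 0.28
gripper_force: 47.8
```

```bash
python3 - <<'E'
from h import *
st()
E
```

```text
t 41.0 tcp [613.5 102.1 150.4] yawY 0.2 gap 0.280 gf 47.8 F [-3.4  0.3  5.9] q [-0.01  0.62  1.51  0.    1.01 -0.02]
```

{"name": "carry_out", "arguments": {
  "targets": [
    [[0,0,0,0,0,0,4],[0,0,0.5,0,0,0,4],[0,0,0.5,0,0,0,4],[0,0,0.5,0,0,0,2],[0,0,0.5,0,0,0,2],[0,0,0.5,0,0,0,2],[0,0,0.5,0,0,0,2]]
  ]
}}

```text
t: 41.63
tcp_pos: [0.6134, 0.1016, 0.1438]
tool_rot: [0.706, 0.708, -0.001, -0.0]
force: [-3.0, -0.2, 2.9]
finger_gap: 0.31
gripper_force: 49.1
```

{"name": "carry_out", "arguments": {
  "targets": [
    [[-0.5,0,-0.35,0,0,0,2],[-1.0,0,-0.63,0,0,0,2],[-1.55,0,-0.9,0,0,0,2],[-2.1,0,-1.15,0,0,0,2],[-2.65,0,-1.35,0,0,0,2],[-3.2,0,-1.55,0,0,0,2],[-3.8,0,-1.7,0,0,0,2],[-4.3,0,-1.85,0,0,0,2],[-4.4,0,-1.86,0,0,0,2],[-4.4,0,-1.86,0,0,0,2],[-4.4,0,-1.86,0,0,0,2]]
  ]
}}

```text
t: 42.55
tcp_pos: [0.6135, 0.0571, 0.1615]
tool_rot: [0.706, 0.708, -0.001, -0.0]
force: [0.3, -0.1, -13.4]
finger_gap: 0.303
gripper_force: 55.7
```

```bash
python3 - <<'E'
from h import *
st();im,i=shot("wrist","w21.png");odots(im,i)
print([(ray(i,[cv2.minEnclosingCircle(k)[0]],.1676)*1000)[0].round(1) for k in blobs(im,"red",100)])
for k in blobs(im,"yellow",200): print(rect(i,k,.056))
E
```

```text
t 42.5 tcp [613.5  57.1 161.5] yawY 0.1 gap 0.303 gf 55.7 F [  0.3  -0.1 -13.4] q [-0.09  0.6   1.52 -0.    1.03 -0.09]
dot [487.6  80.2  63. ] [74, 159, 25, 24, 475]
dot [555.9  80.4  63. ] [166, 159, 26, 24, 471]
dot [584.8  42.8  63. ] [203, 202, 35, 39, 909]
dot [485.   39.8  63. ] [79, 210, 24, 23, 408]
dot [553.4  40.3  63. ] [168, 210, 23, 23, 403]
dot [574.4  12.5  63. ] [202, 248, 11, 11, 80]
dot [ 4.829e+02 -4.000e-01  6.300e+01] [85, 257, 23, 21, 371]
dot [ 5.514e+02 -1.000e-01  6.300e+01] [169, 257, 23, 21, 368]
dot [482.9 -44.7  63. ] [95, 306, 20, 17, 238]
[array([613.5,  67.7, 167.6])]
(array([524.2, 107.9]), array([61.1, 12.3]), 0.1)
```

Bar and ball both give θ≈0.32, because the ball slipped about 10 mm in the pads. I'll regrip it centred and finish the throw to 0.40.

{"name": "carry_out", "arguments": {
  "targets": [
    [[0,0,0,0,0,0,4.5],[0,0,0,0,0,0,4.5],[0,0,0,0,0,0,4.5],[0.5,0,0,0,0,0,4.5],[1.05,0,0.05,0,0,0,4.5],[1.05,0,0.05,0,0,0,4.5],[1.05,0,0.05,0,0,0,2],[1.05,0,0.05,0,0,0,2],[1.05,0,0.05,0,0,0,2],[1.05,0,0.05,0,0,0,2],[1.05,0,0.05,0,0,0,2]]
  ],
  "force": 90
}}

```text
t: 43.52
tcp_pos: [0.6135, 0.0689, 0.163]
tool_rot: [0.706, 0.708, 0.0, -0.001]
force: [-2.1, 2.4, 6.6]
finger_gap: 0.286
gripper_force: 88.2
```

```bash
python3 - <<'E'
from h import *
st();im,i=shot("wrist")
print([(ray(i,[cv2.minEnclosingCircle(k)[0]],.1655)*1000)[0].round(1) for k in blobs(im,"red",100)])
for k in blobs(im,"yellow",200): print(rect(i,k,.056))
E
```

```text
t 43.5 tcp [613.5  68.9 163. ] yawY 0.2 gap 0.286 gf 88.2 F [-2.1  2.4  6.6] q [-0.07  0.6   1.51  0.    1.03 -0.07]
[array([613.4,  66.9, 165.5])]
(array([521.8, 108.2]), array([57.4, 12. ]), 0.2)
```

{"name": "carry_out", "arguments": {
  "targets": [
    [[-0.4,0,-0.1,0,0,0,2],[-0.7,0,-0.2,0,0,0,2],[-1.0,0,-0.25,0,0,0,2],[-1.1,0,-0.25,0,0,0,2],[-1.1,0,-0.25,0,0,0,2],[-1.1,0,-0.25,0,0,0,2]]
  ]
}}

```text
t: 44.07
tcp_pos: [0.6136, 0.0601, 0.1651]
tool_rot: [0.706, 0.708, 0.002, -0.002]
force: [-0.2, 6.1, 4.4]
finger_gap: 0.281
gripper_force: 88.6
```

```bash
python3 - <<'E'
from h import *
st();im,i=shot("wrist");odots(im,i)
print([(ray(i,[cv2.minEnclosingCircle(k)[0]],.1675)*1000)[0].round(1) for k in blobs(im,"red",100)])
for k in blobs(im,"yellow",200): print(rect(i,k,.056))
E
```

```text
t 44.1 tcp [613.6  60.1 165.1] yawY 0.1 gap 0.281 gf 88.6 F [-0.2  6.1  4.4] q [-0.09  0.59  1.51  0.01  1.04 -0.09]
dot [487.6  73.2  63. ] [78, 172, 25, 23, 447]
dot [556.   73.5  63. ] [169, 172, 24, 23, 443]
dot [585.5  41.6  63. ] [203, 205, 35, 37, 952]
dot [485.1  32.8  63. ] [83, 222, 24, 21, 391]
dot [553.5  33.1  63. ] [170, 222, 23, 21, 386]
dot [482.9  -7.5  63. ] [88, 267, 23, 20, 351]
dot [551.4  -7.2  63. ] [171, 267, 22, 20, 353]
dot [482.3 -45.4  63. ] [97, 309, 19, 15, 193]
[array([613.4,  58.3, 167.5])]
(array([521.8, 101.1]), array([57.4, 12. ]), 0.1)
```

{"name": "carry_out", "arguments": {
  "targets": [
    [[0,0,0,0,0,0,5],[0,0,0,0,0,0,5],[0,0,0,0,0,0,5],[0,0,0,0,0,0,5],[0,0,-2,0,0,0,5],[0,0,-6,0,0,0,5],[0,-3,-10,0,0,0,5],[0,-6,-13,0,0,0,5],[0,-9,-14,0,0,0,5],[0,-9.5,-14,0,0,0,5],[0,-9.5,-14,0,0,0,5]]
  ]
}}

```text
t: 45.03
tcp_pos: [0.5176, 0.0569, 0.3059]
tool_rot: [0.706, 0.708, 0.001, 0.001]
force: [0.2, 0.0, -0.5]
finger_gap: 0.584
gripper_force: 0.0
```

```bash
python3 - <<'E'
from h import *
st();im,i=shot("wrist","w22.png");odots(im,i)
print([(ray(i,[cv2.minEnclosingCircle(k)[0]],.1675)*1000)[0].round(1) for k in blobs(im,"red",100)])
for k in blobs(im,"yellow",200): print(rect(i,k,.056))
im2,_=shot("scene","s2.png")
a=cv2.resize(im[...,::-1],(400,300));b=cv2.resize(im2[...,::-1],(400,300))
cv2.imwrite("pics/final.png",np.hstack([cv2.resize(im[20:340,150:420,::-1],(400,474)),cv2.resize(im2[150:310,100:420,::-1],(400,474))]))
E
```

```text
t 45.0 tcp [517.6  56.9 305.9] yawY 0.2 gap 0.584 gf 0.0 F [ 0.2  0.  -0.5] q [-0.11  0.3   1.59 -0.    1.25 -0.11]
dot [488.2  73.1  63. ] [223, 139, 16, 16, 193]
dot [556.6  73.5  63. ] [282, 139, 16, 15, 192]
dot [485.8  32.9  63. ] [222, 173, 15, 15, 177]
dot [554.   33.3  63. ] [279, 173, 16, 15, 185]
dot [483.8  -7.2  63. ] [221, 205, 15, 14, 168]
dot [552.   -6.9  63. ] [277, 205, 15, 14, 170]
dot [485.1 -47.3  63. ] [223, 235, 15, 14, 157]
dot [553.2 -46.9  63. ] [277, 235, 15, 13, 156]
[array([613.9,  58.6, 167.5])]
(array([ 560.3, -225.2]), array([113.1,  91.7]), 3.8)
(array([544.2, 101. ]), array([50.5, 11.2]), 0.1)
```

View pics/final.png

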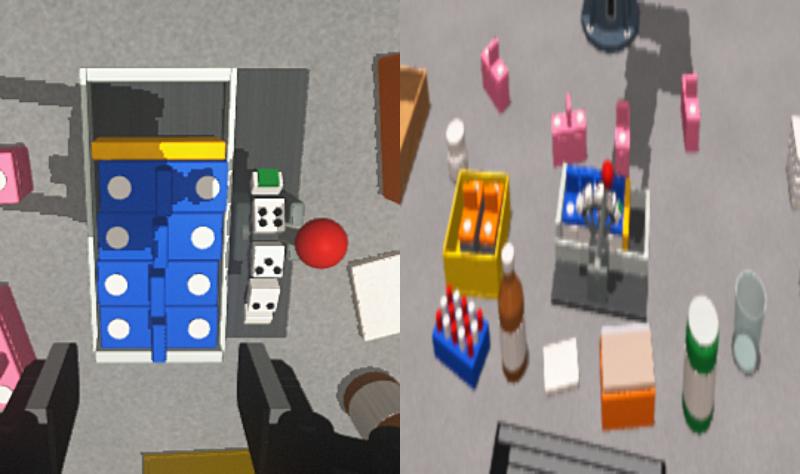

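The final view shows the four fresh cartridges closed up under the bar. The ball at (321,243) is just past the 4-dot mark, both used cartridges are in the bin, and the other objects stand where they were.

```bash
python3 -c "
from station import sign_off
print(sign_off())"
```

```text
the job is handed in; nothing more can be done
None
```

The job is handed in: both used cartridges are in the waste bin, and all four fresh cartridges are clamped upright against the stop with the lever measured at about 0.40 rad, in the 4-dot notch.

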